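# Wipe down the rock-trimming plate and set up its collars

### The arm

A 7-joint arm with a two-finger parallel gripper is mounted at the origin on the work surface. World frame = base frame: x ahead of the robot, y to its left, z up, the work surface at z = 0. Lengths are in m, angles in rad, forces in N, time in s.
With the tool pointing down it reaches from about 0.425 to 0.925 m from the base axis. Payload 6.8 kg.
Tool frame: the origin (TCP) lies midway between the tips of the shut fingers; the grasp point (between the pads) lies 19 mm behind it (bot.hold_point_z is the distance from the TCP to the grasp point, in m); z points along the fingers, y is the line along which they close (so a half turn about z gives the same grasp; the last joint's range is limited). The gripper opens to 85 mm and grips with 20 to 120 N. Pads are 22 mm wide; open, the fingers measure 114 mm over their backs; the gripper's body (76 mm by 85 mm) begins 54 mm behind the grasp point. The pads swing forward as they close: fully open they stand 13 mm farther back than shut.
Start: joints at [-1.216, 0.477, 0.022, 1.555, -0.011, 1.109, -0.083], TCP at [0.301, 0.604, 0.231] pointing down, gripper open.
Joint ranges: [-2.96, 2.96], [-0.34, 2.1], [-1.41, 1.46], [0.24, 2.44], [-1.37, 4.51], [0.17, 1.92], [-2.96, 2.96]. Speed limits (rad/s): [2.39, 2.39, 3.14, 3.14, 3.14, 3.14, 3.14].

### API

Orientations are given as a unit quaternion [w, x, y, z].
In Python, from station import bot gives the robot as it stands. The module is installed in compiled form; this text tells all that it offers.
- The arm moves only by the tool step_arm, never from a script. Its argument "increments" is a list that holds one entry, the list of rows, each a list of 7 numbers: the opening, from -1 (shut) to 1 (fully open), then the shift along the tool's x, y, z in mm, then the turn, a rotation vector about the tool's x, y, z in degrees. In form: [[[grip, x, y, z, ax, ay, az], ...]]. A call has 1 to 10 rows; each row is the pose to reach, as a shift and turn from the pose commanded when the call began, along the tool's axes at that moment; what a row does not reach only later rows make up. A row lasts 1/12 s, in which the tool goes at most 41.7 mm and 7.16 degrees, less where a joint would pass 70% of its speed; a pose out of reach is approached as far as the arm can. A call with a gripper value outside its range is refused whole. The fingers move at their own pace and stop on an object; "force" is the grip in N (left out, the last holds). Time passes only in rows, so rows that repeat a pose let the fingers close. It gives the time, the measured TCP pose, the force, the opening and the grip force at its end, in the units of the state.
- bot.get_obs(): the state, without advancing time (a new reading comes with each control period).
- bot.read_camera(name): name is "scene" or "top"; returns a dict with "image" (384x512x3 uint8, red, green, blue), "camera_matrix" (3x3 intrinsics, pixels), "R" (3x3) and "t" (3): a world point X has camera coordinates R X + t. Camera axes: x right, y down, z forward; pixel columns grow to the right and rows downward; lengths in m; the calibration is good to about 2 mm. A picture is of the moment at which its call begins. There is no depth.
- bot.hand_in(): hands the job in; it is judged then, once.
The state is a dict: "t": time; "q": joint angles; "joint_vel": joint speeds; "joint_torque": joint torques, N m; "eef_pos": TCP position; "tool_rot": TCP orientation; "contact_force": force on the tool from outside, world axes, zero at the start; "torque": the same for the moment, N m; "gripper_width": opening from 0.0 (shut) to 1.0 (fully open); "grasp_force": force on a finger pad.
Only numpy, scipy, OpenCV 4.12 (cv2) and the standard library are available. Lean on these libraries where they do the work, as an engineer would, in place of code of your own. Each camera call takes 0.05 s, during which the arm holds its last target. There are 200 camera calls.

### The job

Clear the trimming plate and set it up for the next sample: take the scraper block from its rubber pad, wipe every rock chip off the steel plate into the catch tray at its end (move chips on the plate only with the scraper, never with the fingers), and stand the scraper upright back on its pad. Then thread the steel collars lying on the bench over the plate's guide post, one after another, widest first and narrowest last, each fully home, and leave them flat and let go. Not all of the chips and collars are there every time; do not disturb the other things on the bench.

Things in the scene. Friction and masses are not known exactly. Their poses are not given: they have to be found in the camera images.
- station: Fixed rock-trimming station; place and yaw vary. Origin on the bench, z up. Flat steel plate 28 mm high, clear surface x -85 to 85, y -150 to 120 mm; along both long sides (x = +-85 to +-95) lips stand 12 mm above it. Its -y end is open; at y = 120 it drops into the catch tray, so chips are wiped along +y. The guide post stands at x 0, y -70 mm.
- post_base (a point): Foot of the guide post, on its axis, at the plate's surface (axes as the station's). Post: upright, 18 mm diameter, its top 62 mm above the plate, last 4 mm tapered to 11 mm diameter.
- tray_floor (a point): Centre of the floor of the sunken catch tray beyond the plate's +y edge (axes as the station's). Inside 180 (x) x 110 (y) mm, floor 4 mm above the bench, walls up to 44 mm above the bench.
- pad: Fixed grey rubber pad, 110 (x) x 100 (y) x 4 mm thick, the scraper's place; origin at the centre of its underside on the bench.
- scraper: Loose scraper block, 200 g, standing on the pad. Origin at the centre of its underside, z up. White block 70 (x) x 34 (y) x 28 mm high; on it a centred wooden grip 44 (x) x 18 (y), from 28 to 72 mm above the underside. Grip it across the 18 mm; either 70 mm face wipes.
- chip0: A loose tan rock chip, a faceted stub about 19 to 24 mm across and 12 mm high, 12 g, lying on the steel plate; origin at its centre, 6 mm above its underside. Four to six of the six chips are present, the others are absent.
- chip1: A loose tan rock chip, a faceted stub about 19 to 24 mm across and 12 mm high, 12 g, lying on the steel plate; origin at its centre, 6 mm above its underside. Four to six of the six chips are present, the others are absent.
- chip2: A loose tan rock chip, a faceted stub about 19 to 24 mm across and 12 mm high, 12 g, lying on the steel plate; origin at its centre, 6 mm above its underside. Four to six of the six chips are present, the others are absent.
- chip3: A loose tan rock chip, a faceted stub about 19 to 24 mm across and 12 mm high, 12 g, lying on the steel plate; origin at its centre, 6 mm above its underside. Four to six of the six chips are present, the others are absent.
- chip4: A loose tan rock chip, a faceted stub about 19 to 24 mm across and 12 mm high, 12 g, lying on the steel plate; origin at its centre, 6 mm above its underside. Four to six of the six chips are present, the others are absent.
- chip5: A loose tan rock chip, a faceted stub about 19 to 24 mm across and 12 mm high, 12 g, lying on the steel plate; origin at its centre, 6 mm above its underside. Four to six of the six chips are present, the others are absent.
- collar_a: Loose steel collar lying flat on the bench: outer diameter 58 mm, bore 22 mm, 12 mm thick; origin at the centre of its underside, z up along the bore. Three or four of the four collars (a, the widest, to d, the narrowest) are present. Home means resting flat on the plate or on the next wider collar present.
- collar_b: Loose steel collar lying flat on the bench: outer diameter 49 mm, bore 22 mm, 14 mm thick; origin at the centre of its underside, z up along the bore. Three or four of the four collars (a, the widest, to d, the narrowest) are present. Home means resting flat on the plate or on the next wider collar present.
- collar_c: Loose steel collar lying flat on the bench: outer diameter 40 mm, bore 22 mm, 16 mm thick; origin at the centre of its underside, z up along the bore. Three or four of the four collars (a, the widest, to d, the narrowest) are present. Home means resting flat on the plate or on the next wider collar present.
- collar_d: Loose steel collar lying flat on the bench: outer diameter 31 mm, bore 22 mm, 18 mm thick; origin at the centre of its underside, z up along the bore. Three or four of the four collars (a, the widest, to d, the narrowest) are present. Home means resting flat on the plate or on the next wider collar present.
- sieve: Bystander, to be left alone: brass sieve, 106 mm across, 42 mm high; origin at its underside.
- cup: Bystander, to be left alone: white plastic cup, 64 mm across, 70 mm high; origin at its underside.
- weight: Bystander, to be left alone: steel balance weight, 42 mm across, 50 mm high; origin at its underside.
- knob_weight: Bystander, to be left alone: small brass weight, 30 mm across, 34 mm high; origin at its underside.
- spatula: Bystander, to be left alone: steel spatula about 200 mm long, lying flat; origin at its underside.

How it is judged:
On the way, in this order (a step that is already met when the one before it is completed fails the run):
1. the scraper is held on the plate (contact force between the fingers and scraper above 1 N and z of scraper in the frame of station between 0.02 and 0.04 m and y of scraper in the frame of station between -0.17 and 0.15 m and x of scraper in the frame of station between -0.09 and 0.09 m), for 0.2 s.
2. every chip lies in the catch tray (y of chip0 in the frame of station between 0.121 and 0.23 m and x of chip0 in the frame of station between -0.09 and 0.09 m and z of each of chip0, chip1, chip2, chip3, chip4, chip5 in the frame of station below 0.03 m and y of chip1 in the frame of station between 0.121 and 0.23 m and x of chip1 in the frame of station between -0.09 and 0.09 m and y of chip2 in the frame of station between 0.121 and 0.23 m and x of chip2 in the frame of station between -0.09 and 0.09 m and y of chip3 in the frame of station between 0.121 and 0.23 m and x of chip3 in the frame of station between -0.09 and 0.09 m and y of chip4 in the frame of station between 0.121 and 0.23 m and x of chip4 in the frame of station between -0.09 and 0.09 m and y of chip5 in the frame of station between 0.121 and 0.23 m and x of chip5 in the frame of station between -0.09 and 0.09 m), for 0.2 s.
3. the scraper stands upright back on its pad (horizontal distance between scraper and pad below 0.035 m and angle between scraper's own z axis and vertical below 0.1 rad and height (world z) of scraper below 0.01 m), for 0.2 s.
4. the 58 mm collar (if present) is home on the post (z of collar_a in the frame of post_base below 0.0025 m and horizontal distance between collar_a and post_base below 0.005 m and angle between collar_a's own z axis and vertical below 0.08 rad), for 0.2 s.
5. the 49 mm collar (if present) is home on the post (z of collar_b in the frame of post_base below 0.0145 m and horizontal distance between collar_b and post_base below 0.005 m and angle between collar_b's own z axis and vertical below 0.08 rad), for 0.2 s.
6. the 40 mm collar (if present) is home on the post (z of collar_c in the frame of post_base below 0.0285 m and horizontal distance between collar_c and post_base below 0.005 m and angle between collar_c's own z axis and vertical below 0.08 rad), for 0.2 s.
7. the 31 mm collar (if present) is home on the post (z of collar_d in the frame of post_base below 0.0445 m and horizontal distance between collar_d and post_base below 0.005 m and angle between collar_d's own z axis and vertical below 0.08 rad), for 0.2 s.
At the end, for the whole second after the job is handed in: Every chip in the tray (under 30 mm above the bench); scraper upright on its pad (centre within 35 mm, tilt under 0.1 rad); collars round the post (within 5 mm, tilt under 0.08 rad), widest to narrowest from the plate up, each within 2.5 mm of its seat; all at rest and let go (all of step 2 and all of step 3 and all of step 4 and all of step 5 and all of step 6 and all of step 7 and linear speed of each of chip0, chip1, chip2, chip3, chip4, chip5, scraper, collar_a, collar_b, collar_c, collar_d below 0.02 m/s); the robot touches nothing.
It fails at once if the fingers push a chip that lies on the plate ((z of chip0 in the frame of station above 0.03 m and y of chip0 in the frame of station between -0.15 and 0.12 m and x of chip0 in the frame of station between -0.085 and 0.085 m and contact force between the fingers and chip0 above 0.3 N) or (z of chip1 in the frame of station above 0.03 m and y of chip1 in the frame of station between -0.15 and 0.12 m and x of chip1 in the frame of station between -0.085 and 0.085 m and contact force between the fingers and chip1 above 0.3 N) or (z of chip2 in the frame of station above 0.03 m and y of chip2 in the frame of station between -0.15 and 0.12 m and x of chip2 in the frame of station between -0.085 and 0.085 m and contact force between the fingers and chip2 above 0.3 N) or (z of chip3 in the frame of station above 0.03 m and y of chip3 in the frame of station between -0.15 and 0.12 m and x of chip3 in the frame of station between -0.085 and 0.085 m and contact force between the fingers and chip3 above 0.3 N) or (z of chip4 in the frame of station above 0.03 m and y of chip4 in the frame of station between -0.15 and 0.12 m and x of chip4 in the frame of station between -0.085 and 0.085 m and contact force between the fingers and chip4 above 0.3 N) or (z of chip5 in the frame of station above 0.03 m and y of chip5 in the frame of station between -0.15 and 0.12 m and x of chip5 in the frame of station between -0.085 and 0.085 m and contact force between the fingers and chip5 above 0.3 N)).
It fails at once if a bystander is moved by more than 30 mm (distance of any of sieve, cup, weight, knob_weight, spatula from where it was at the start of the episode above 0.03 m).
Of chip0, chip1, chip2, chip3, chip4, chip5 only 4 to 6 are there at a start; the rules pass over those that are not, and their reading is None.
Of collar_a, collar_b, collar_c, collar_d only 3 to 4 are there at a start; the rules pass over those that are not, and their reading is None.
At some moment in a run one of collar_a, collar_b, collar_c, collar_d may be knocked a few centimetres aside while the robot is not near it.
Once in a run the grip may slacken for a moment while it holds something.
It also fails if it takes over 210 s, if anything falls off the work surface, if the arm or the gripper's body presses on something with over 40 N, if the wrist force passes 120 N, or if a joint passes its speed limit or range.

## Working session

There is one attempt and no reset: what is moved stays moved. The work goes in short steps, Python scripts to look and compute and a tool call to move; the robot and the scene stay as the last step left them, time stands still between calls to the robot, and variables do not carry over. Pictures are saved under pics/ and viewed, at most 14 in all, crops included, and the job is handed in when it is done.

Besides the shell and the picture viewer there is one more tool, called after ">>>" by a JSON object that holds its "method" and its "body". step_arm: Moves the arm, as the interface text tells. Its arguments: {"type":"object","properties":{"increments":{"type":"array"},"force":{"type":"number"}},"required":["increments"]}

```bash
mkdir -p pics
cat > h.py <<'E'
import numpy as np, cv2
from station import bot
def snap(name,cam="top"):
    c=bot.read_camera(cam); cv2.imwrite(f"pics/{name}.png",c["image"][:,:,::-1]); return c
def px2w(c,uv,z):
    uv=np.atleast_2d(np.array(uv,float)); K=c["camera_matrix"];R=c["R"];t=c["t"]
    o=-R.T@t; d=(R.T@np.linalg.inv(K)@np.c_[uv,np.ones(len(uv))].T).T
    return o+d*((z-o[2])/d[:,2])[:,None]
def w2px(c,X):
    X=np.atleast_2d(X); p=(c["camera_matrix"]@(c["R"]@X.T+np.array(c["t"])[:,None])).T
    return p[:,:2]/p[:,2:]
E
python3 - <<'E'
from h import *
for n in("top","scene"):
    c=snap(n+"0",n); print(n,c["camera_matrix"].round(1).tolist(),(-c["R"].T@c["t"]).round(3),c["R"].round(3).tolist())
o=bot.get_obs();print({k:np.round(v,3).tolist() for k,v in o.items()})
print(bot.hold_point_z)
E
```

```text
top [[488.2, 0.0, 256.5], [0.0, 488.2, 194.1], [0.0, 0.0, 1.0]] [ 0.336 -0.025  1.711] [[0.003, -1.0, -0.018], [-0.989, 0.0, -0.145], [0.145, 0.018, -0.989]]
scene [[372.6, 0.0, 258.4], [0.0, 372.6, 190.7], [0.0, 0.0, 1.0]] [ 0.899 -0.627  0.784] [[0.894, 0.448, 0.002], [0.328, -0.651, -0.684], [-0.305, 0.613, -0.729]]
{'t': 0.1, 'q': [-1.216, 0.478, 0.022, 1.556, -0.011, 1.109, -0.083], 'joint_vel': [0.001, -0.001, -0.0, -0.001, -0.001, -0.001, 0.002], 'joint_torque': [0.005, -59.776, 1.614, -28.196, 0.013, 0.005, -0.0], 'eef_pos': [0.301, 0.604, 0.23], 'tool_rot': [-0.0, 0.229, 0.973, -0.001], 'contact_force': [-0.111, 0.029, 0.11], 'torque': [-0.018, -0.007, -0.005], 'grasp_force': 0.0, 'gripper_width': 0.998}
0.0187
```

View pics/top0.png

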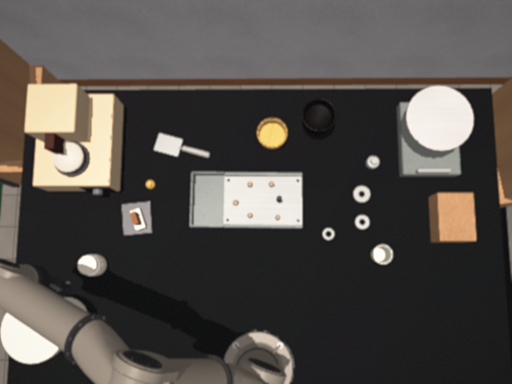

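View pics/scene0.png

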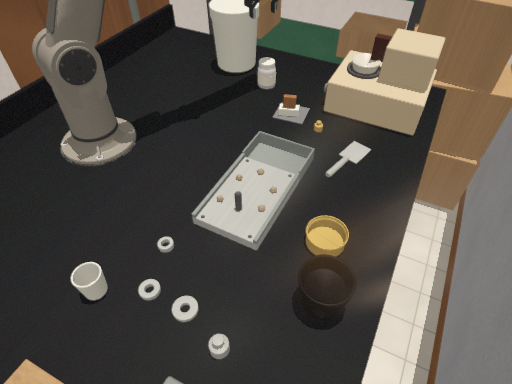

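Top view: station at u 190–302, v 171–228 with the tray at the left, five chips, post near (279,199). The scraper is on its pad near (137,217), and three collars sit at (362,194), (362,222) and (328,234). I'll zoom in on these.

Run:
```python
import cv2,numpy as np
t=cv2.imread("pics/top0.png"); s=cv2.imread("pics/scene0.png")
def up(i,x0,y0,w,h,k): return cv2.resize(i[y0:y0+h,x0:x0+w],None,fx=k,fy=k,interpolation=cv2.INTER_CUBIC)
a=up(t,180,165,130,70,6); 
cv2.imwrite("pics/c1.png",a)
b=np.vstack([up(t,110,190,60,50,6),np.zeros((0,360,3),np.uint8)]); c=up(t,315,180,60,60,6)
d=up(s,265,80,60,50,6); e=up(s,130,225,80,100,3)
C=np.zeros((600,800,3),np.uint8)
C[:300,:360]=b; C[:300,400:760]=c[:300]; C[300:600,:360]=d; C[300:600,400:640]=e
cv2.imwrite("pics/c2.png",C)
```

```text
(no output)
```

View pics/c1.png

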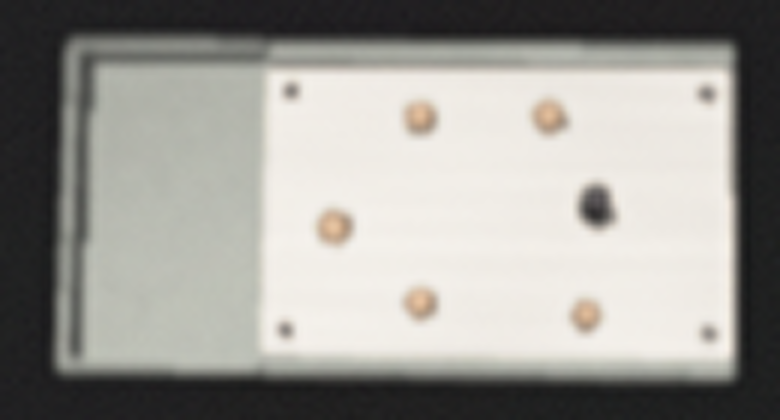

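View pics/c2.png

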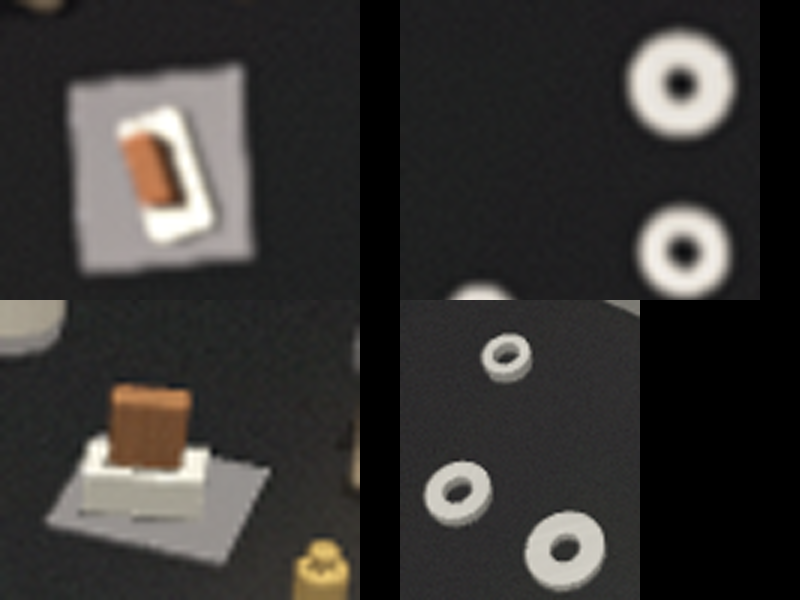

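```bash
cat > m.py <<'E'
from h import *
from scipy.optimize import least_squares
from scipy.spatial.transform import Rotation as Ro
def cyl(r,h,z0=0):
    a=np.linspace(0,2*np.pi,40)
    return np.vstack([np.c_[r*np.cos(a),r*np.sin(a),0*a+z] for z in(z0,z0+h)])
def box(x,y,z0,z1): return np.array([[i*x/2,j*y/2,k] for i in(-1,1) for j in(-1,1) for k in(z0,z1)])
def cen(c,P):
    m=cv2.moments(cv2.convexHull(w2px(c,P).astype(np.float32))); return np.array([m['m10']/m['m00'],m['m01']/m['m00']]),m['m00']
def fitc(obs,P,x0):  # obs list (cam,centroid)
    f=lambda p:np.concatenate([cen(c,P+[p[0],p[1],0])[0]-uv for c,uv in obs])
    s=least_squares(f,x0,diff_step=1e-3); return s.x, s.fun
def blobs(mask,amin):
    # filled external contours, anti-aliased by 4x upsample
    cs,_=cv2.findContours(mask,cv2.RETR_EXTERNAL,cv2.CHAIN_APPROX_NONE); r=[]
    for k in cs:
        m=cv2.moments(k)
        if m['m00']>amin: r.append((np.array([m['m10']/m['m00'],m['m01']/m['m00']]),m['m00'],k))
    return r
def upm(c,roi,cond,k=8):
    x0,y0,x1,y1=roi; i=cv2.resize(c["image"][y0:y1,x0:x1],None,fx=k,fy=k,interpolation=cv2.INTER_CUBIC).astype(int)
    out=[]
    for ce,a,cnt in blobs(cond(i).astype(np.uint8)*255,4*k*k):
        out.append(((ce+.5)/k-.5+[x0,y0],a/k/k,(cnt[:,0]+.5)/k-.5+[x0,y0]))
    return out
E
cat > a.py <<'E'
from m import *
T=bot.read_camera("top");S=bot.read_camera("scene")
br=lambda i:i.min(2)>110
# station
w=upm(T,(215,170,306,232),lambda i:i.min(2)>207); w=max(w,key=lambda b:b[1])[2]
lines=[(0,85,.028),(0,-85,.040),(1,120,.028),(1,-150,.028)]
def loc(p,uv,z):
    d=px2w(T,uv,z)[:,:2]-p[:2]; c,s=np.cos(p[2]),np.sin(p[2]); return d@np.array([[c,-s],[s,c]])
g=np.array([.57,0.0,0.0]); r0=px2w(T,w,.028)[:,:2]; g[:2]=(r0.min(0)+r0.max(0))/2+[0,.015]
for it in range(4):
    L=loc(g,w,.028)*1000
    sel=[w[(abs(L[:,a]-v)<10)&(abs(L[:,1-a]-(0 if a else -15))<(65 if a else 115))] for a,v,z in lines]
    f=lambda p:np.concatenate([loc(p,q,z)[:,a]*1000-v for q,(a,v,z) in zip(sel,lines)])
    g=least_squares(f,g,loss='soft_l1').x
rs=[np.round((loc(g,q,z)[:,a]*1000-v).mean(),2) for q,(a,v,z) in zip(sel,lines)]
print("station",g.round(4),rs)
def st2w(x,y,z): return [*(g[:2]+Ro.from_euler('z',g[2]).as_matrix()[:2,:2]@[x,y]),z]
pb=st2w(0,-.070,.028); print("post",np.round(pb,4),"pred px top/scene base,top",[w2px(c,st2w(0,-.07,z)).round(1).tolist() for c in(T,S) for z in(.028,.09)])
for n,c,roi in(("T",T,(265,188,295,212)),("S",S,(225,180,250,220))):
    for b in upm(c,roi,lambda i:i.max(2)<110): print(n,"post blob",b[0].round(1),b[1],b[2].min(0),b[2].max(0), "model",cen(c,cyl(.009,.062,.028)+[pb[0],pb[1],0]))
# chips
for n,c,roi in(("T",T,(222,172,304,230)),("S",S,(200,150,310,235))):
    for b in upm(c,roi,lambda i:(i[:,:,0]-i[:,:,2]>45)):
        X=px2w(c,b[0],.034)[0]; d=X[:2]-g[:2]; cc,ss=np.cos(g[2]),np.sin(g[2]); print(n,"chip",b[0].round(1),round(b[1]),"st mm",(1000*np.array([cc*d[0]+ss*d[1],-ss*d[0]+cc*d[1]])).round(0))
# collars
tb=[b for b in upm(T,(315,180,376,245),br)]; sb=upm(S,(135,230,205,330),br)
for b in tb:
  X0=px2w(T,b[0],.012)[0]
  for nm,D,h in(("a",58,12),("b",49,14),("c",40,16),("d",31,18)):
    P=cyl(D/2000,h/1000); m=cen(T,P+[X0[0],X0[1],0])[1]
    if abs(m/b[1]-1)<.2:
        q=min(sb,key=lambda k:np.linalg.norm(k[0]-cen(S,P+[X0[0],X0[1],0])[0])); m2=cen(S,P+[X0[0],X0[1],0])[1]
        x,fun=fitc([(T,b[0]),(S,q[0])],P,X0[:2]); print("collar",nm,"areas",b[1].round(),m.round(),q[1].round(),m2.round(),x.round(4),fun.round(2))
# pad & scraper
for b in upm(T,(112,192,165,242),lambda i:i.max(2)>85):
    if b[1]>300:
        P=px2w(T,b[2],.004)[:,:2].astype(np.float32); print("pad",cv2.minAreaRect(P*1000))
wood=lambda i:(i[:,:,0]-i[:,:,2]>45)
wt=max(upm(T,(120,200,155,235),wood),key=lambda b:b[1]); wsn=max(upm(S,(275,90,305,115),wood),key=lambda b:b[1])
wl=max(upm(T,(120,200,155,235),lambda i:(i.min(2)>205)|wood(i)),key=lambda b:b[1])
R=cv2.minAreaRect((px2w(T,wl[2],.032)[:,:2]*1000).astype(np.float32)); print("block rect",R)
print("grip rect",cv2.minAreaRect((px2w(T,wt[2],.076)[:,:2]*1000).astype(np.float32)))
for yaw in np.radians(np.arange(-90,90,5)):
    M=Ro.from_euler('z',yaw).as_matrix(); P=box(.044,.018,.032,.076)@M.T
    x,fun=fitc([(T,wt[0]),(S,wsn[0])],P,np.array(R[0])/1000)
    if np.abs(yaw)<1e-6: print("grip",x,fun,wt[1],wsn[1])
E
python3 a.py
```

```text
station [ 0.5607  0.0008 -0.0057] [np.float64(-1.66), np.float64(1.67), np.float64(-0.59), np.float64(0.74)]
post [ 0.5603 -0.0692  0.028 ] pred px top/scene base,top [[[278.0, 200.4]], [[278.5, 198.0]], [[237.9, 206.9]], [[237.0, 191.0]]]
T post blob [278.9 199.1] 16.5703125 [276.8125 196.4375] [280.9375 201.6875] model (array([278.23901615, 199.12814226]), 34.715518430108204)
S post blob [237.8 201.2] 106.8984375 [234.4375 192.0625] [241.0625 210.8125] model (array([237.42697487, 198.85810883]), 137.2120146494126)
T chip [277.2 216.9] 10 st mm [-58. -67.]
T chip [249.5 214.8] 12 st mm [-52.  28.]
T chip [235.1 202.4] 15 st mm [-9. 79.]
T chip [249.5 183.8] 12 st mm [57. 30.]
T chip [270.9 183.8] 12 st mm [ 58. -45.]
S chip [307.5 228.5] 48 st mm [194. -57.]
S chip [261.  207.2] 19 st mm [ 58. -48.]
S chip [219.3 198.1] 19 st mm [-57. -70.]
S chip [273.2 188.1] 7 st mm [57. 30.]
S chip [238.6 176.7] 17 st mm [-51.  26.]
S chip [260.1 170.9] 19 st mm [-7. 76.]Traceback (most recent call last):
  File "a.py", line 33, in <module>
    x,fun=fitc([(T,b[0]),(S,q[0])],P,X0[:2]); print("collar",nm,"areas",b[1].round(),m.round(),q[1].round(),m2.round(),x.round(4),fun.round(2))
                                                                        ^^^^^^^^^^
AttributeError: 'float' object has no attribute 'round'
```

```bash
sed -i 's/"areas",b\[1\].round(),m.round(),q\[1\].round(),m2.round()/"areas",int(b[1]),int(m),int(q[1]),int(m2)/' a.py; python3 a.py | grep -v -e chip -e post
```

```text
station [ 0.5607  0.0008 -0.0056] [np.float64(-1.67), np.float64(1.67), np.float64(-0.6), np.float64(0.73)]
collar c areas 123 111 198 226 [ 0.4465 -0.2434] [ 0.14  0.1   0.11 -0.05]
collar b areas 177 166 357 398 [ 0.488  -0.3619] [0.13 0.18 0.15 0.01]
collar a areas 237 224 536 576 [ 0.587  -0.3634] [ 0.17  0.16  0.14 -0.04]
pad ((501.46807861328125, 429.78558349609375), (116.65924072265625, 105.26272583007812), 5.699802398681641)
block rect ((495.79156494140625, 420.7825622558594), (73.24105072021484, 37.20381164550781), 19.665407180786133)
grip rect ((495.02264404296875, 417.62481689453125), (46.37974548339844, 22.27938461303711), 20.38933563232422)
grip [0.49642588 0.42216729] [ 0.34134016  0.10454937  0.23877073 -0.50034872] 78.5390625 159.6484375
```

Five chips in station mm: (-58,-67), (-52,28), (-8,78), (57,30), (58,-45). The collars present are a, b and c. Next I'll write a helper that works out the increments.

```bash
cat > go.py <<'E'
import sys; from m import *
# go.py x y z yaw_deg(tool y dir): prints increments in tool axes
def inc(x,y,z,yaw,p=None,q=None):
    o=bot.get_obs(); p=o["eef_pos"] if p is None else p; q=o["tool_rot"]
    R=Ro.from_quat([q[1],q[2],q[3],q[0]]); a=np.radians(yaw)
    best=None
    for k in (0,np.pi):
        ty=np.array([np.cos(a+k),np.sin(a+k),0]); tz=np.array([0,0,-1.]); tx=np.cross(ty,tz)
        v=(R.inv()*Ro.from_matrix(np.c_[tx,ty,tz])).as_rotvec(degrees=True)
        if best is None or np.linalg.norm(v)<np.linalg.norm(best): best=v
    d=R.inv().apply(np.array([x,y,z])-p)*1000
    return d.round(1),best.round(2)
if __name__=="__main__":
    a=[float(v) for v in sys.argv[1:]]
    print(*inc(*a[:4])); o=bot.get_obs(); print(o["eef_pos"].round(4) if hasattr(o["eef_pos"],'round') else o["eef_pos"],np.round(o["q"],2))
E
python3 go.py 0.496 0.421 0.2 110
```

```text
[-255.9  -76.7   31. ] [-3.000e-02 -1.000e-02 -4.652e+01]
[0.3013 0.6038 0.231 ] [-1.22  0.48  0.02  1.56 -0.01  1.11 -0.08]
```

>>> {"method": "step_arm", "body": {"increments": [[[1,-90,-27,0,0,0,-16],[1,-170,-51,0,0,0,-31],[1,-255.9,-76.7,10,0,0,-46.5],[1,-255.9,-76.7,31,0,0,-46.5],[1,-255.9,-76.7,31,0,0,-46.5],[1,-255.9,-76.7,31,0,0,-46.5],[1,-255.9,-76.7,31,0,0,-46.5],[1,-255.9,-76.7,31,0,0,-46.5],[1,-255.9,-76.7,31,0,0,-46.5],[1,-255.9,-76.7,31,0,0,-46.5]]], "force": 60}}

```text
t: 1.13
eef_pos: [0.4952, 0.4223, 0.2004]
tool_rot: [-0.0, -0.174, 0.985, 0.001]
contact_force: [-0.7, 0.2, 0.2]
gripper_width: 0.997
grasp_force: 0.0
```

```bash
python3 go.py 0.496 0.421 0.038 110
```

```text
[ -0.4  -1.6 162.4] [ 0.07 -0.02 -0.01]
[0.4952 0.4223 0.2004] [-0.74  0.47 -0.09  1.64  0.05  1.03  1.08]
```

>>> {"method": "step_arm", "body": {"increments": [[[1,-0.5,-1,42,0,0,0],[1,-0.5,-1,83,0,0,0],[1,-0.5,-1,124,0,0,0],[1,-0.5,-1,150,0,0,0],[1,-0.5,-1,162,0,0,0],[1,-0.5,-1,162,0,0,0],[-1,-0.5,-1,162,0,0,0],[-1,-0.5,-1,162,0,0,0],[-1,-0.5,-1,162,0,0,0],[-1,-0.5,-1,162,0,0,0]]], "force": 60}}

```text
t: 1.97
eef_pos: [0.4979, 0.4214, 0.0404]
tool_rot: [0.001, -0.173, 0.985, 0.001]
contact_force: [-0.5, -0.1, 0.3]
gripper_width: 0.46
grasp_force: 0.0
```

>>> {"method": "step_arm", "body": {"increments": [[[-1,0,0,0,0,0,0],[-1,0,0,0,0,0,0],[-1,0,0,0,0,0,0],[-1,0,0,0,0,0,0]]]}}

```text
t: 2.3
eef_pos: [0.4973, 0.4204, 0.0391]
tool_rot: [0.0, -0.173, 0.985, 0.0]
contact_force: [-0.3, -1.4, 6.5]
gripper_width: 0.201
grasp_force: 62.4
```

```bash
python3 go.py 0.496 0.421 0.038 110; python3 -c "
from h import *
snap('g1','scene')
i=cv2.imread('pics/g1.png')[60:160,230:350]; cv2.imwrite('pics/g1c.png',cv2.resize(i,None,fx=5,fy=5,interpolation=2))"
```

```text
[1.1 1.  1.1] [ 0.01  0.05 -0.03]
[0.4973 0.4204 0.0391] [-0.74  0.66 -0.08  1.74  0.07  0.74  1.06]
```

View pics/g1c.png

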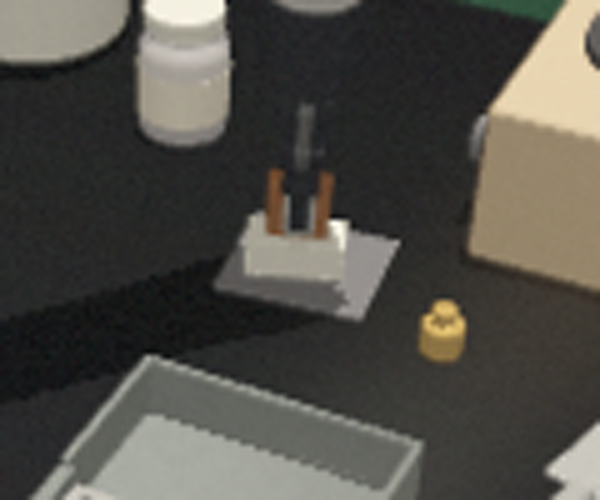

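Grip is seated: the fingers are centred on the wooden grip. Lifting it over the tray wall.

```bash
python3 go.py 0.561 0.036 0.115 89.7
```

```text
[  71.4 -383.   -76. ] [2.000e-02 5.000e-02 2.026e+01]
[0.4974 0.4204 0.0391] [-0.74  0.66 -0.08  1.74  0.07  0.74  1.06]
```

>>> {"method": "step_arm", "body": {"increments": [[[-1,0,0,-38,0,0,0],[-1,0,0,-76,0,0,0],[-1,0,0,-76,0,0,0],[-1,6,-32,-76,0,0,3],[-1,12,-64,-76,0,0,5],[-1,18,-97,-76,0,0,7],[-1,24,-130,-76,0,0,9],[-1,30,-164,-76,0,0,11],[-1,37,-200,-76,0,0,13],[-1,44,-236,-76,0,0,15]]], "force": 80}}

```text
t: 3.18
eef_pos: [0.5359, 0.182, 0.114]
tool_rot: [-0.0, -0.043, 0.999, 0.0]
contact_force: [1.1, 0.0, -2.8]
gripper_width: 0.201
grasp_force: 78.8
```

```bash
python3 go.py 0.561 0.036 0.115 89.7
```

```text
[ -12.5 -147.7   -1.1] [ 0.01 -0.02  5.21]
[0.5359 0.182  0.114 ] [-0.44  0.44 -0.    1.92  0.    0.78  1.22]
```

>>> {"method": "step_arm", "body": {"increments": [[[-1,-4,-36,-1,0,0,2],[-1,-8,-72,-1,0,0,4],[-1,-12,-110,-1,0,0,5.2],[-1,-12.5,-140,-1,0,0,5.2],[-1,-12.5,-147.5,-1,0,0,5.2],[-1,-12.5,-147.5,-1,0,0,5.2],[-1,-12.5,-147.5,20,0,0,5.2],[-1,-12.5,-147.5,36,0,0,5.2],[-1,-12.5,-147.5,36,0,0,5.2],[-1,-12.5,-147.5,36,0,0,5.2]]]}}

```text
t: 4.02
eef_pos: [0.5605, 0.0395, 0.0776]
tool_rot: [-0.001, 0.001, 1.0, 0.0]
contact_force: [-0.5, -0.1, -1.5]
gripper_width: 0.199
grasp_force: 78.8
```

```bash
python3 go.py 0.561 0.036 0.064 89.7; python3 -c "
from h import *
a=snap('w1s','scene')['image'];b=snap('w1t','top')['image']
k=lambda i,x,y,w,h,f:cv2.resize(i[y:y+h,x:x+w,::-1],None,fx=f,fy=f,interpolation=2)
A=k(a,180,110,150,140,4);B=k(b,180,165,130,70,4)
C=np.zeros((560+0,600,3),np.uint8);C[:]=A;cv2.imwrite('pics/w1a.png',C)"
```

```text
[-0.6 -3.5 13.6] [ 0.03 -0.14  0.22]
[0.5605 0.0395 0.0776] [-0.21  0.49  0.04  1.95 -0.03  0.7   1.42]
```

View pics/w1a.png

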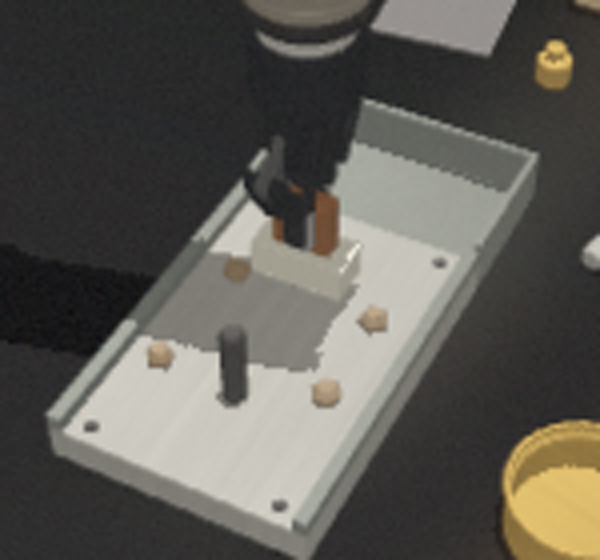

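The scraper hovers centred on the plate, clear of the chips on both sides, with chip C ahead of it. Lowering, then the first wipe.

>>> {"method": "step_arm", "body": {"increments": [[[-1,-0.6,-2,10,0,0,0.2],[-1,-0.6,-2,14.5,0,0,0.2],[-1,-0.6,-2,14.5,0,0,0.2],[-1,-0.6,-2,14.5,0,0,0.2]]]}}

```text
t: 4.45
eef_pos: [0.5619, 0.0356, 0.0636]
tool_rot: [-0.0, 0.004, 1.0, -0.0]
contact_force: [-0.2, -0.8, -2.5]
gripper_width: 0.204
grasp_force: 78.8
```

```bash
python3 go.py 0.5615 0.114 0.063 89.7
```

```text
[ 1.  78.4  0.6] [-0.   -0.03 -0.13]
[0.5619 0.0356 0.0636] [-0.21  0.51  0.04  1.96 -0.03  0.67  1.42]
```

>>> {"method": "step_arm", "body": {"increments": [[[-1,0,0,0.8,0,0,0],[-1,0.5,12,0.8,0,0,0],[-1,0.5,26,0.8,0,0,0],[-1,1,40,0.8,0,0,0],[-1,1,52,0.8,0,0,0],[-1,1,64,0.8,0,0,0],[-1,1,73,0.8,0,0,0],[-1,1,78,0.8,0,0,0],[-1,1,78,0.8,0,0,0],[-1,1,78,0.8,0,0,0]]]}}

```text
t: 5.28
eef_pos: [0.5618, 0.115, 0.0632]
tool_rot: [0.0, 0.003, 1.0, 0.001]
contact_force: [-0.5, 3.2, 1.1]
gripper_width: 0.201
grasp_force: 79.3
```

```bash
python3 go.py 0.512 0.00 0.085 89.7
cat > chips.py <<'E'
from m import *
g=np.array([.5607,.0008,-.0057]); cc,ss=np.cos(g[2]),np.sin(g[2])
for n in("top","scene"):
    c=bot.read_camera(n); roi=(188,170,306,232) if n=="top" else (195,130,312,240)
    for b in upm(c,roi,lambda i:(i[:,:,0]-i[:,:,2]>38)&(i[:,:,0]-i[:,:,2]<95)):
        X=px2w(c,b[0],.034)[0]; d=X[:2]-g[:2]; p=1000*np.array([cc*d[0]+ss*d[1],-ss*d[0]+cc*d[1]])
        if abs(p[0])<95: print(n,b[0].round(1),round(b[1]),p.round(0))
E
python3 chips.py
```

```text
[  49.1 -115.3  -22. ] [ 0.07  0.04 -0.05]
[0.5618 0.115  0.0632] [-0.34  0.52  0.04  1.94 -0.03  0.68  1.28]
top [277.2 216.9] 13 [-58. -67.]
top [249.4 183.8] 15 [57. 30.]
top [270.9 183.8] 16 [ 58. -45.]
scene [261.1 207.5] 28 [ 58. -48.]
scene [219.4 198.2] 25 [-57. -70.]
scene [273.1 189.1] 22 [58. 27.]
scene [238.4 177.8] 12 [-49.  22.]
scene [261.4 154.5] 11 [-36. 141.]
scene [273.1 153.6] 69 [ -6. 162.]
```

>>> {"method": "step_arm", "body": {"increments": [[[-1,0,-2,-24,0,0,0],[-1,10,-20,-26,0,0,0],[-1,25,-50,-26,0,0,0],[-1,40,-80,-26,0,0,0],[-1,49,-105,-26,0,0,0],[-1,50,-112,-26,0,0,0],[-1,50,-112,-26,0,0,0],[-1,50,-112,-26,0,0,0]]]}}

```text
t: 6.05
eef_pos: [0.5108, 0.0016, 0.0889]
tool_rot: [-0.0, 0.005, 1.0, 0.0]
contact_force: [1.3, 0.5, -2.2]
gripper_width: 0.201
grasp_force: 78.9
```

```bash
python3 go.py 0.5116 -0.106 0.088 89.7;python3 - <<'E'
from h import *
a=snap('w2s','scene')['image'];b=snap('w2t','top')['image']
k=lambda i,x,y,w,h,f:cv2.resize(i[y:y+h,x:x+w,::-1],None,fx=f,fy=f,interpolation=2)
C=np.zeros((600,800,3),np.uint8);A=k(a,190,130,130,110,3);B=k(b,185,165,125,70,6)
C[:330,:390]=A;C[-420+240:,:][:0]=0
C=np.vstack([A[:, :390],np.zeros((0,390,3),np.uint8)]);B=cv2.resize(B,(390,218))
cv2.imwrite('pics/w2c.png',np.vstack([C,B]))
E
```

```text
[  -1.8 -107.6    0.8] [ 0.01 -0.01 -0.22]
[0.5108 0.0016 0.0889] [-0.17  0.4   0.05  2.07 -0.03  0.67  1.47]
```

View pics/w2c.png

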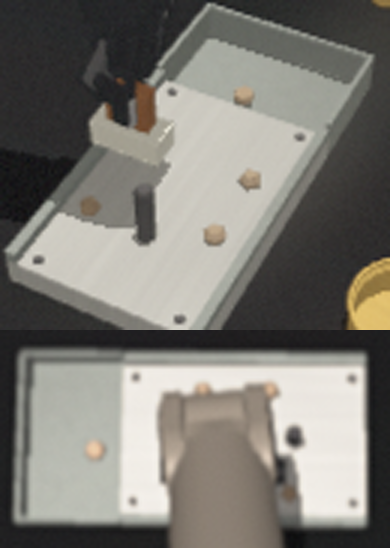

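Chip C is in the tray. Now behind chip A.

>>> {"method": "step_arm", "body": {"increments": [[[-1,-1,-25,0,0,0,0],[-1,-1,-50,0,0,0,0],[-1,-1,-75,0,0,0,0],[-1,-1,-100,0,0,0,0],[-1,-1,-108,0,0,0,0],[-1,-1,-108,0,0,0,0],[-1,-1,-108,15,0,0,0],[-1,-1,-108,24,0,0,0],[-1,-1,-108,25.5,0,0,0],[-1,-1,-108,25.5,0,0,0]]]}}

```text
t: 6.98
eef_pos: [0.5201, -0.1045, 0.0676]
tool_rot: [0.008, 0.002, 1.0, -0.0]
contact_force: [8.6, -1.8, 16.9]
gripper_width: 0.201
grasp_force: 82.0
```

```bash
python3 go.py 0.512 -0.03 0.0627 89.7
```

```text
[ 8.5 74.5  4.7] [-0.04  0.93  0.07]
[ 0.5201 -0.1045  0.0676] [ 0.03  0.46  0.07  2.05 -0.05  0.62  1.7 ]
```

>>> {"method": "step_arm", "body": {"increments": [[[-1,0,0,-25,0,0,0],[-1,0,0,-25,0,0,0],[-1,0,0,-25,0,0,0],[-1,0,0,-25,0,0,0],[-1,0,0,-25,0,0,0]]]}}

```text
t: 7.4
eef_pos: [0.5102, -0.1048, 0.0874]
tool_rot: [-0.001, 0.003, 1.0, 0.0]
contact_force: [0.1, 0.3, -1.8]
gripper_width: 0.197
grasp_force: 79.2
```

```bash
python3 go.py 0.5116 -0.106 0.088 89.7;python3 - <<'E'
from h import *
a=snap('w3s','scene')['image'];b=snap('w3t','top')['image']
k=lambda i,x,y,w,h,f:cv2.resize(i[y:y+h,x:x+w,::-1],None,fx=f,fy=f,interpolation=2)
A=k(a,170,130,130,120,5)
cv2.imwrite('pics/w3c.png',A)
E
```

```text
[-1.4 -1.2 -0.6] [ 0.03 -0.12 -0.03]
[ 0.5102 -0.1048  0.0874] [ 0.02  0.42  0.07  2.05 -0.05  0.68  1.69]
```

View pics/w3c.png

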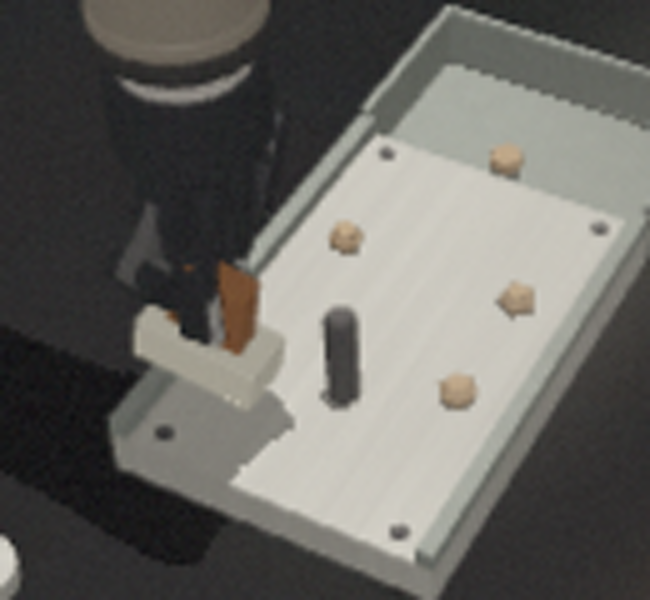

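Run:
```python
from m import *
S=bot.read_camera("scene");o=bot.get_obs();p=np.array(o["eef_pos"])
w=max(upm(S,(185,175,235,220),lambda i:(i.min(2)>140)&(i[:,:,0]-i[:,:,2]>8)&(i[:,:,0]-i[:,:,2]<60)),key=lambda b:b[1])
print(w[0],w[1],"extent",w[2].min(0),w[2].max(0))
for dx in(-4,-2,0,2,4):
  P=box(.07,.034,0,.028)+[p[0]+dx/1000,p[1],p[2]-.035]; u=w2px(S,P); print(dx,u.min(0).round(1),u.max(0).round(1))
# station checks: outer -x lip corner & end corners in the scene
g=np.array([.5607,.0008]);
for x,y,z in((-.095,-.15,.04),(-.095,-.15,0),(.095,-.15,.04),(.095,-.15,0),(-.085,-.15,.028),(.085,-.15,.028),(0,-.07,.028),(0,-.07,.09),(-.085,.12,.028),(.085,.12,.028)):
  print((x,y,z),((w2px(S,[g[0]+x+.0057*y,g[1]+y-.0057*x,z])[0]-[170,130])*5).round(0))
```

```text
[222.96275442 198.18149493] 677.8671875 extent [196.8125 174.5625] [234.4375 219.4375]
-4 [196.5 187.1] [227.6 212.2]
-2 [197.2 187.4] [228.3 212.5]
0 [197.8 187.6] [228.9 212.8]
2 [198.5 187.9] [229.6 213. ]
4 [199.2 188.1] [230.3 213.3]
(-0.095, -0.15, 0.04) [104. 410.]
(-0.095, -0.15, 0) [113. 458.]
(0.095, -0.15, 0.04) [429. 546.]
(0.095, -0.15, 0) [429. 593.]
(-0.085, -0.15, 0.028) [123. 432.]
(0.085, -0.15, 0.028) [411. 553.]
(0, -0.07, 0.028) [339. 384.]
(0, -0.07, 0.09) [335. 305.]
(-0.085, 0.12, 0.028) [369. 126.]
(0.085, 0.12, 0.028) [626. 215.]
```

```bash
cat > st.py <<'E'
from m import *
C={n:bot.read_camera(n) for n in("top","scene")}
I={n:cv2.GaussianBlur(cv2.imread(f"pics/{n}0.png").min(2).astype(np.float32),(0,0),.7) for n in C}
L=[("top",(-.08,.095,.04),(.11,.095,.04))]
E=[("top","far x95 z40",(.095,-.14,.04),(.095,.1,.04)),("top","near x-95 z0",(-.095,-.14,0),(-.095,.1,0)),
("top","y120",(-.07,.12,.028),(.07,.12,.028)),("top","y-150",(-.07,-.15,.028),(.07,-.15,.028)),("top","in x85",(.085,-.14,.028),(.085,.1,.028)),("top","in x-85",(-.085,-.14,.04),(-.085,.1,.04)),
("scene","y-150 z0",(-.08,-.15,0),(.08,-.15,0)),("scene","x95 z0",(.095,-.14,0),(.095,.1,0)),("scene","x-95 z40",(-.095,-.14,.04),(-.095,.1,.04)),("scene","y120",(-.07,.12,.028),(.07,.12,.028)),("scene","in x-85",(-.085,-.14,.028),(-.085,.1,.028)),("scene","in x85",(.085,-.14,.04),(.085,.1,.04)),("scene","y-150 top",(-.07,-.15,.028),(.07,-.15,.028))]
def tw(g,P): P=np.atleast_2d(P); M=Ro.from_euler('z',g[2]).as_matrix(); return P@M.T+[g[0],g[1],0]
def meas(g,e):
    n,_,a,b=e; P=np.array(a)+np.linspace(0,1,40)[:,None]*(np.array(b)-a); u=w2px(C[n],tw(g,P)); d=u[-1]-u[0]; nn=np.array([-d[1],d[0]])/np.linalg.norm(d)
    s=np.arange(-4,4.01,.1); q=u[:,None]+s[None,:,None]*nn
    v=cv2.remap(I[n],q[...,0].astype(np.float32),q[...,1].astype(np.float32),cv2.INTER_CUBIC).mean(0)
    G=np.abs(np.gradient(v)); k=G*np.exp(-s**2/8); j=k.argmax(); w=np.exp(-(s-s[j])**2/.5)*G
    return P,nn,(w*s).sum()/w.sum(),G[j]
g=np.array([.5607,.0008,-.0057])
import sys
use=[e for e in E if e[0] in sys.argv[1:]]
for it in range(6):
    M=[meas(g,e) for e in use]
    def f(p):
        r=[]
        for e,(P,nn,s,_) in zip(use,M):
            r.append(((w2px(C[e[0]],tw(p,P))-w2px(C[e[0]],tw(g,P)))@nn-s).mean())
            r.append((((w2px(C[e[0]],tw(p,P))-w2px(C[e[0]],tw(g,P)))@nn-s)*np.linspace(-1,1,40)).mean())
        return r
    sol=least_squares(f,g,loss='soft_l1',f_scale=.3); g=sol.x
print(sys.argv[1:],g.round(4)); 
for e in use: m=meas(g,e); print(e[0],e[1],round(m[2],2),m[3].round(1))
E
python3 st.py top; python3 st.py scene; python3 st.py top scene|head -1
```

```text
['top'] [ 0.5616 -0.0013 -0.0057]
top far x95 z40 0.66 5.2
top near x-95 z0 0.07 4.8
top y120 -0.29 2.1
top y-150 0.3 8.6
top in x85 -0.06 3.5
top in x-85 -0.84 2.8
['scene'] [ 0.5645 -0.0027 -0.0073]
scene y-150 z0 -0.08 3.4
scene x95 z0 0.07 3.0
scene x-95 z40 -0.12 5.6
scene y120 -0.03 1.5
scene in x-85 0.01 4.8
scene in x85 0.09 1.5
scene y-150 top 0.18 3.5
['top', 'scene'] [ 0.564  -0.0024 -0.0053]
```

Scene-camera edges put the station at (0.5645, -0.0027), about 3 mm from my first fit, which explains the touch on the lip. I'll shift the lane to match.

>>> {"method": "step_arm", "body": {"increments": [[[-1,-5.6,-2.2,0,0,-0.1,0],[-1,-5.6,-2.2,0,0,-0.1,0],[-1,-5.6,-2.2,0,0,-0.1,0],[-1,-5.6,-2.2,10,0,-0.1,0],[-1,-5.6,-2.2,18,0,-0.1,0],[-1,-5.6,-2.2,22,0,-0.1,0],[-1,-5.6,-2.2,23,0,-0.1,0],[-1,-5.6,-2.2,23,0,-0.1,0]]]}}

```text
t: 8.52
eef_pos: [0.518, -0.1082, 0.0665]
tool_rot: [0.002, 0.004, 1.0, 0.0]
contact_force: [-0.9, -0.0, 14.3]
gripper_width: 0.204
grasp_force: 81.7
```

```bash
sed -i 's/g=np.array(\[.*\]);/g=np.array([.564,-.0024,-.0065]);/' chips.py; python3 go.py 0.5165 0.111 0.0627 89.6; python3 chips.py
```

```text
[  3.1 219.2   3.8] [ 0.    0.23 -0.02]
[ 0.518  -0.1082  0.0665] [ 0.03  0.46  0.07  2.04 -0.05  0.63  1.7 ]
top [249.5 214.8] 15 [-55.  32.]
top [214.8 203. ] 23 [-15. 152.]
top [249.5 183.8] 15 [54. 33.]
top [270.9 183.8] 16 [ 54. -42.]
scene [261.1 207.5] 28 [ 55. -45.]
scene [219.6 198.4] 96 [-59. -67.]
scene [273.  189.1] 21 [54. 30.]
scene [238.6 176.8] 23 [-54.  29.]
scene [270.8 161.1] 22 [ -1. 131.]
```

Run:
```python
from h import *
a=snap('w4s','scene')['image']
A=cv2.resize(a[160:225,185:255,::-1],None,fx=8,fy=8,interpolation=2)
cv2.imwrite('pics/w4c.png',A)
```

```text
(no output)
```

View pics/w4c.png

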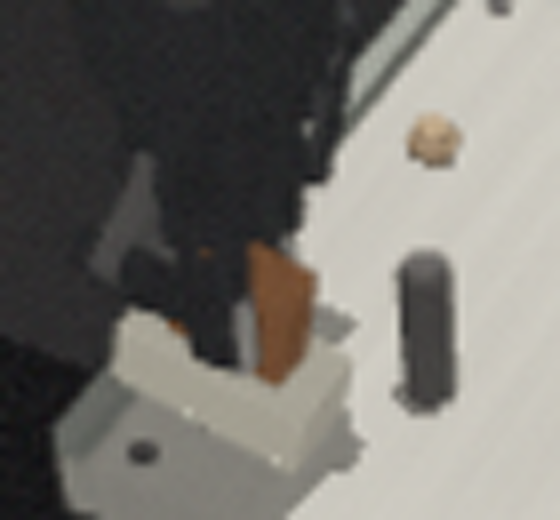

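The scraper is tilted a few degrees in the grip after touching the lip. I'll release it here so it settles flat on the plate, then grip it again.

>>> {"method": "step_arm", "body": {"increments": [[[-1,0,0,-1,0,0,0],[-0.3,0,0,-1,0,0,0],[-0.3,0,0,-1,0,0,0],[-0.3,0,0,-1,0,0,0],[-0.3,1.5,0,0,0,0,0],[-0.3,1.5,0,0,0,0,0]]], "force": 60}}

```text
t: 9.17
eef_pos: [0.5144, -0.1082, 0.065]
tool_rot: [0.0, 0.004, 1.0, 0.0]
contact_force: [-0.3, -0.6, 0.2]
gripper_width: 0.352
grasp_force: 0.0
```

```bash
python3 go.py 0.517 -0.108 0.063 89.6
python3 - <<'E'
from h import *
a=snap('w5s','scene')['image']
A=cv2.resize(a[160:225,185:255,::-1],None,fx=8,fy=8,interpolation=2)
cv2.imwrite('pics/w5c.png',A)
E
```

```text
[-2.6  0.2  2. ] [ 0.    0.03 -0.02]
[ 0.5144 -0.1082  0.065 ] [ 0.03  0.46  0.07  2.05 -0.05  0.63  1.7 ]
```

View pics/w5c.png

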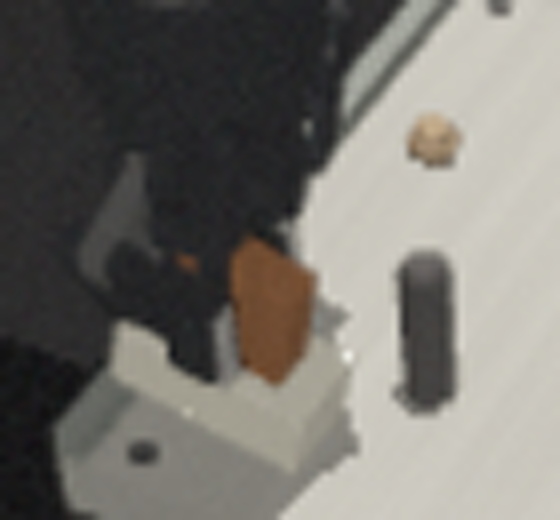

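Run:
```python
from m import *
S=bot.read_camera("scene")
for cx,yaw,tilt,dz in((.516,0,0,0),(.516,0,5,.003),(.514,0,0,0),(.514,-5,0,0)):
  M=Ro.from_euler('zy',[yaw,tilt],degrees=True).as_matrix()
  P=box(.07,.034,0,.028)@M.T+[cx,-.108,.028+dz]; u=(w2px(S,P)-[185,160])*8
  print(cx,yaw,tilt,"front bottom L",u[0].round(),"front bot R",u[4].round(),"front top L,R",u[1].round(),u[5].round(),"back top L,R",u[3].round(),u[7].round(),"back bot R",u[6].round())
```

```text
0.516 0 0 front bottom L [132. 408.] front bot R [315. 482.] front top L,R [122. 352.] [309. 427.] back top L,R [178. 283.] [362. 354.] back bot R [367. 410.]
0.516 0 5 front bottom L [130. 396.] front bot R [315. 482.] front top L,R [127. 342.] [316. 430.] back top L,R [183. 273.] [369. 357.] back bot R [366. 410.]
0.514 0 0 front bottom L [127. 405.] front bot R [310. 480.] front top L,R [117. 350.] [304. 425.] back top L,R [173. 281.] [357. 352.] back bot R [361. 408.]
0.514 -5 0 front bottom L [128. 398.] front bot R [301. 485.] front top L,R [119. 342.] [295. 429.] back top L,R [182. 276.] [356. 360.] back bot R [360. 416.]
```

The block's left end still sits on the lip, offset about -5 mm in the grip. I'll re-grip, lift, shift +6 mm in x, set down and release.

>>> {"method": "step_arm", "body": {"increments": [[[-1,0,0,0,0,0,0],[-1,0,0,0,0,0,0],[-1,0,0,0,0,0,0],[-1,0,0,0,0,0,0],[-1,0,0,-10,0,0,0],[-1,0,0,-12,0,0,0],[-1,-6,0,-12,0,0,0],[-1,-6,0,-12,0,0,0],[-1,-6,0,-6,0,0,0],[-1,-6,0,-2,0,0,0]]], "force": 60}}

```text
t: 10.1
eef_pos: [0.521, -0.1082, 0.0669]
tool_rot: [0.001, 0.004, 1.0, 0.0]
contact_force: [-0.3, 0.4, -1.4]
gripper_width: 0.203
grasp_force: 58.5
```

>>> {"method": "step_arm", "body": {"increments": [[[-1,0,0,0,0,0,0],[-1,0,0,0,0,0,0],[-0.3,0,0,0,0,0,0],[-0.3,0,0,0,0,0,0],[-0.3,0,0,0,0,0,0],[-0.3,0,0,0,0,0,0]]]}}

```text
t: 10.6
eef_pos: [0.5214, -0.1083, 0.0678]
tool_rot: [0.001, 0.004, 1.0, -0.0]
contact_force: [0.5, -0.1, -0.3]
gripper_width: 0.347
grasp_force: 0.0
```

```bash
python3 go.py 0.517 -0.108 0.063 89.6
python3 - <<'E'
from m import *
S=snap('w6s','scene')
A=cv2.resize(S['image'][160:225,185:255,::-1],None,fx=8,fy=8,interpolation=2)
for cx,col in((.516,(0,0,255)),(.520,(0,255,0))):
  u=((w2px(S,box(.07,.034,0,.028)+[cx,-.108,.028])-[185,160]+.5)*8).astype(int)
  for a,b in((0,4),(4,5),(0,1),(1,5),(5,7),(4,6),(6,7)): cv2.line(A,tuple(map(int,u[a])),tuple(map(int,u[b])),col,1)
cv2.imwrite('pics/w6c.png',A)
E
```

```text
[4.4 0.2 4.8] [-0.    0.14 -0.02]
[ 0.5214 -0.1083  0.0678] [ 0.03  0.47  0.07  2.03 -0.05  0.64  1.7 ]
```

View pics/w6c.png

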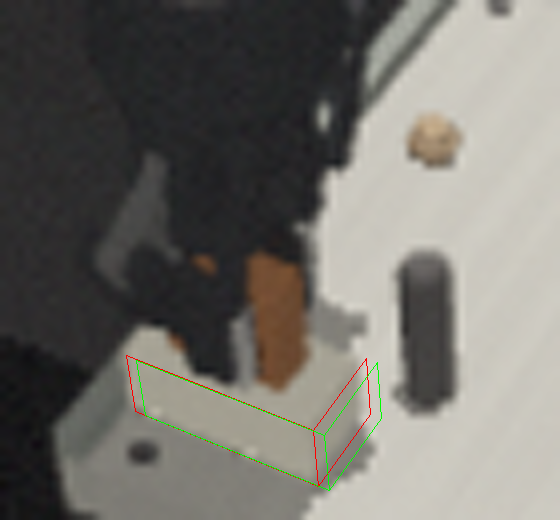

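Now it is flat, matching the red overlay (centre x≈0.516, st -47). I'll recentre the fingers, grip, and wipe past the post.

>>> {"method": "step_arm", "body": {"increments": [[[-0.3,5,0,4,0,0.1,0],[-0.3,5,0,4,0,0.1,0],[-0.3,5,0,4,0,0.1,0],[-1,5,0,4,0,0.1,0],[-1,5,0,4,0,0.1,0],[-1,5,0,4,0,0.1,0],[-1,5,0,4,0,0.1,0],[-1,5,0,4,0,0.1,0]]], "force": 80}}

```text
t: 11.32
eef_pos: [0.5162, -0.1081, 0.0636]
tool_rot: [0.0, 0.004, 1.0, 0.0]
contact_force: [-1.1, 0.4, 0.7]
gripper_width: 0.203
grasp_force: 78.1
```

```bash
python3 go.py 0.517 -0.03 0.063 89.6; python3 -c "
from m import *
print([w2px(bot.read_camera('scene'),[.5635,-.0724,z]).round(1).tolist() for z in(.028,.09)])"
```

```text
[-0.2 78.2  0.6] [ 0.    0.01 -0.01]
[ 0.5162 -0.1081  0.0636] [ 0.03  0.47  0.07  2.04 -0.05  0.63  1.7 ]
[[[238.4, 208.1]], [[237.5, 192.3]]]
```

>>> {"method": "step_arm", "body": {"increments": [[[-1,0,8,0.2,0,0,0],[-1,0,18,0.2,0,0,0],[-1,0,28,0.2,0,0,0],[-1,0,38,0.2,0,0,0],[-1,0,48,0.2,0,0,0],[-1,0,58,0.2,0,0,0],[-1,0,68,0.2,0,0,0],[-1,0,78,0.2,0,0,0],[-1,0,85,0.2,0,0,0],[-1,0,85,0.2,0,0,0]]]}}

```text
t: 12.25
eef_pos: [0.5169, -0.0204, 0.0636]
tool_rot: [0.0, 0.002, 1.0, 0.0]
contact_force: [-0.5, 1.5, 5.7]
gripper_width: 0.202
grasp_force: 79.1
```

```bash
python3 go.py 0.517 0.112 0.063 89.6; python3 chips.py
```

```text
[  0.5 132.4   0.7] [0.06 0.02 0.14]
[ 0.5169 -0.0204  0.0636] [-0.13  0.45  0.06  2.07 -0.05  0.62  1.53]
top [214.8 203. ] 23 [-15. 152.]
top [270.7 182.7] 5 [ 58. -41.]
scene [261.1 207.5] 28 [ 55. -45.]
scene [273.  189.1] 22 [55. 30.]
scene [224.1 179.8] 8 [-85.  -1.]
scene [236.3 178. ] 85 [-57.  22.]
scene [270.8 161.1] 22 [ -1. 131.]
```

>>> {"method": "step_arm", "body": {"increments": [[[-1,0,10,0,0,0,0],[-1,0,22,0,0,0,0],[-1,0,34,0,0,0,0],[-1,0,46,0,0,0,0],[-1,0,58,0,0,0,0],[-1,0,70,0,0,0,0],[-1,0,82,0,0,0,0],[-1,0,94,0,0,0,0],[-1,0,106,0,0,0,0],[-1,0,116,0,0,0,0]]]}}

```text
t: 13.18
eef_pos: [0.5179, 0.0941, 0.0636]
tool_rot: [0.001, 0.003, 1.0, -0.0]
contact_force: [2.3, -5.8, 4.9]
gripper_width: 0.199
grasp_force: 79.0
```

>>> {"method": "step_arm", "body": {"increments": [[[-1,0,8,0,0,0,0],[-1,0,16,0,0,0,0],[-1,0,16,0,0,0,0],[-1,0,16,0,0,0,0]]]}}

```text
t: 13.52
eef_pos: [0.5181, 0.1114, 0.0636]
tool_rot: [0.001, 0.003, 1.0, 0.001]
contact_force: [1.4, 2.6, 3.5]
gripper_width: 0.199
grasp_force: 78.9
```

```bash
python3 go.py 0.6115 -0.0 0.090 89.6; python3 chips.py
```

```text
[ -94.  -110.8  -26.5] [0.12 0.08 0.1 ]
[0.5181 0.1114 0.0636] [-0.37  0.47  0.05  2.04 -0.04  0.63  1.28]
top [249.4 183.8] 15 [54. 33.]
top [270.9 183.8] 16 [ 54. -42.]
scene [261.1 207.5] 29 [ 55. -45.]
scene [273.  189.1] 22 [55. 30.]
scene [270.8 161.1] 22 [ -1. 131.]
scene [247.3 150.7] 14 [-86. 141.]
scene [258.6 149.6] 65 [-57. 161.]
```

Both -x lane chips are in the tray. Next the +x lane.

>>> {"method": "step_arm", "body": {"increments": [[[-1,0,-3,-24,0,0,0],[-1,-15,-18,-27,0,0,0],[-1,-38,-45,-27,0,0,0],[-1,-60,-75,-27,0,0,0],[-1,-85,-105,-27,0,0,0],[-1,-93,-135,-27,0,0,0],[-1,-93.5,-165,-27,0,0,0],[-1,-93.5,-195,-27,0,0,0],[-1,-93.5,-215,-27,0,0,0],[-1,-93.5,-220,-27,0,0,0]]]}}

```text
t: 14.45
eef_pos: [0.6069, -0.1175, 0.0889]
tool_rot: [-0.002, 0.007, 1.0, -0.001]
contact_force: [0.1, -1.0, -1.3]
gripper_width: 0.195
grasp_force: 79.6
```

>>> {"method": "step_arm", "body": {"increments": [[[-1,0,0,0,0,0,0],[-1,0,0,0,0,0,0],[-1,0,0,0,0,0,0]]]}}

```text
t: 14.7
eef_pos: [0.609, -0.1095, 0.0896]
tool_rot: [-0.001, 0.002, 1.0, 0.001]
contact_force: [-0.7, 0.5, -2.4]
gripper_width: 0.206
grasp_force: 79.6
```

```bash
python3 go.py 0.6108 -0.1087 0.064 89.6
```

```text
[-1.8  0.7 25.6] [ 0.09 -0.09  0.12]
[ 0.609  -0.1095  0.0896] [ 0.01  0.55  0.08  1.81 -0.06  0.79  1.7 ]
```

>>> {"method": "step_arm", "body": {"increments": [[[-1,-2.2,0.7,0,0,-0.1,0],[-1,-2.2,0.7,8,0,-0.1,0],[-1,-2.2,0.7,16,0,-0.1,0],[-1,-2.2,0.7,21,0,-0.1,0],[-1,-2.2,0.7,24,0,-0.1,0],[-1,-2.2,0.7,25,0,-0.1,0],[-1,-2.2,0.7,25,0,-0.1,0]]]}}

```text
t: 15.28
eef_pos: [0.6114, -0.1111, 0.0648]
tool_rot: [0.0, 0.004, 1.0, 0.0]
contact_force: [-0.5, 1.1, -1.6]
gripper_width: 0.198
grasp_force: 79.8
```

```bash
python3 go.py 0.611 -0.02 0.064 89.6
```

```text
[ 1.1 91.1  0.9] [ 0.01  0.05 -0.02]
[ 0.6114 -0.1111  0.0648] [ 0.02  0.58  0.08  1.82 -0.07  0.74  1.7 ]
```

>>> {"method": "step_arm", "body": {"increments": [[[-1,0.3,8,1,0,0,0],[-1,0.5,18,1,0,0,0],[-1,0.5,28,1,0,0,0],[-1,0.5,38,1,0,0,0],[-1,0.5,48,1,0,0,0],[-1,0.5,58,1,0,0,0],[-1,0.5,68,1,0,0,0],[-1,0.5,78,1,0,0,0],[-1,0.5,88,1,0,0,0],[-1,0.5,96,1,0,0,0]]]}}

```text
t: 16.12
eef_pos: [0.6121, -0.0139, 0.0644]
tool_rot: [0.001, 0.003, 1.0, 0.0]
contact_force: [0.5, -0.3, -1.5]
gripper_width: 0.202
grasp_force: 79.7
```

```bash
python3 go.py 0.612 0.112 0.064 89.6; python3 chips.py
```

```text
[  1.  125.9   0.4] [0.01 0.11 0.02]
[ 0.6121 -0.0139  0.0644] [-0.14  0.57  0.08  1.84 -0.06  0.73  1.54]
top [215.6 217.1] 16 [-64. 149.]
top [215.8 210.5] 18 [-41. 148.]
top [214.8 203. ] 23 [-15. 152.]
scene [257. 189.] 10 [15. 10.]
scene [270.7 187.5] 84 [46. 33.]
```

>>> {"method": "step_arm", "body": {"increments": [[[-1,0,10,0.5,0,0,0],[-1,0,22,0.5,0,0,0],[-1,0,34,0.5,0,0,0],[-1,0,46,0.5,0,0,0],[-1,0,58,0.5,0,0,0],[-1,0,70,0.5,0,0,0],[-1,0,82,0.5,0,0,0],[-1,0,94,0.5,0,0,0],[-1,0,106,0.5,0,0,0],[-1,0,116,0.5,0,0,0]]]}}

```text
t: 17.05
eef_pos: [0.613, 0.1018, 0.0642]
tool_rot: [0.001, 0.003, 1.0, -0.0]
contact_force: [-0.1, -4.4, 6.3]
gripper_width: 0.202
grasp_force: 80.7
```

>>> {"method": "step_arm", "body": {"increments": [[[-1,0,8,0,0,0,0],[-1,0,12,0,0,0,0],[-1,0,12,0,0,0,0],[-1,0,4,-20,0,0,0],[-1,0,0,-45,0,0,0],[-1,0,0,-45,0,0,0],[-1,0,0,-45,0,0,0]]]}}

```text
t: 17.63
eef_pos: [0.6131, 0.1027, 0.1095]
tool_rot: [0.002, 0.003, 1.0, 0.001]
contact_force: [0.1, 0.2, -2.5]
gripper_width: 0.199
grasp_force: 79.7
```

```bash
python3 go.py 0.501 0.428 0.115 110; python3 chips.py
python3 - <<'E'
from h import *
a=snap('x1s','scene')['image'];b=snap('x1t','top')['image']
k=lambda i,x,y,w,h,f:cv2.resize(i[y:y+h,x:x+w,::-1],None,fx=f,fy=f,interpolation=2)
cv2.imwrite('pics/x1c.png',np.hstack([k(a,190,100,130,140,4)[:420],k(b,185,165,70,105,4)]))
E
```

```text
[114.2 324.6  -5.3] [  0.07   0.21 -20.38]
[0.6131 0.1027 0.1095] [-0.33  0.52  0.08  1.8  -0.06  0.82  1.35]
scene [269.7 162.5] 5 [ -1. 124.]
scene [262.6 159.2] 18 [-26. 127.]
scene [255.9 156.8] 17 [-49. 128.]
scene [275.9 150.2] 18 [ -8. 183.]
scene [288.4 149.2] 69 [ 24. 205.]
```

View pics/x1c.png

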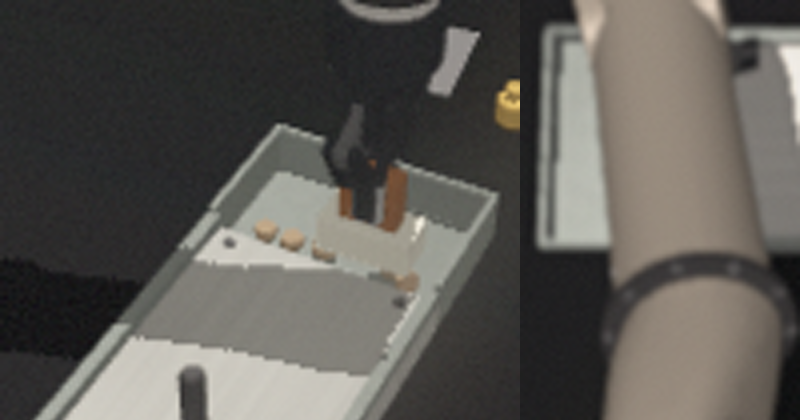

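All five chips look to be beyond the plate edge. I'll carry the scraper to the pad.

>>> {"method": "step_arm", "body": {"increments": [[[-1,11,30,-5,0,0,-1],[-1,22,62,-5,0,0,-2],[-1,34,96,-5,0,0,-3],[-1,46,130,-5,0,0,-4],[-1,58,164,-5,0,0,-5],[-1,70,198,-5,0,0,-6],[-1,82,232,-5,0,0,-6.5],[-1,94,266,-5,0,0,-6.5],[-1,106,300,-5,0,0,-6.5],[-1,114,324,-5,0,0,-6.5]]]}}

```text
t: 18.67
eef_pos: [0.4978, 0.4298, 0.1123]
tool_rot: [-0.0, -0.055, 0.998, 0.0]
contact_force: [-1.0, 1.0, -2.0]
gripper_width: 0.198
grasp_force: 79.5
```

>>> {"method": "step_arm", "body": {"increments": [[[-1,0,0,0,0,0,0],[-1,0,0,0,0,0,0],[-1,0,0,0,0,0,0]]]}}

```text
t: 18.92
eef_pos: [0.5009, 0.4246, 0.1125]
tool_rot: [0.0, -0.053, 0.999, -0.001]
contact_force: [1.0, -0.2, -1.4]
gripper_width: 0.199
grasp_force: 79.4
```

```bash
python3 go.py 0.501 0.428 0.0395 96
python3 - <<'E'
from m import *
C=bot.read_camera("scene"); a=snap('x2s','scene')['image']
g=np.array([.564,-.0024,-.0065]); cc,ss=np.cos(g[2]),np.sin(g[2])
for b in upm(C,(195,130,312,240),lambda i:(i[:,:,0]-i[:,:,2]>38)&(i[:,:,0]-i[:,:,2]<95)):
    X=px2w(C,b[0],.010)[0]; d=X[:2]-g[:2]; p=1000*np.array([cc*d[0]+ss*d[1],-ss*d[0]+cc*d[1]])
    if abs(p[0])<95: print(b[0].round(1),round(b[1]),p.round(0))
cv2.imwrite('pics/x2c.png',np.hstack([cv2.resize(a[y:y+100,x:x+80,::-1],None,fx=5,fy=5,interpolation=2) for x,y in((240,115),(260,60))]))
E
```

```text
[-0.4  3.5 72.9] [-0.12  0.03  0.08]
[0.5009 0.4246 0.1125] [-0.82  0.57  0.02  1.7  -0.01  0.87  0.89]
[289.4 167.5] 19 [ 51. 155.]
[270.8 161.1] 22 [-12. 155.]
[262.6 159.2] 18 [-38. 151.]
[256.  156.8] 17 [-62. 152.]
```

View pics/x2c.png

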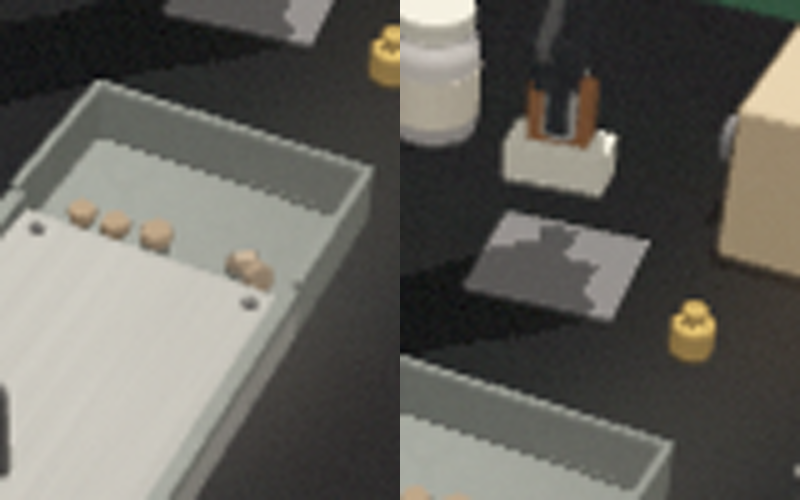

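All five chips are in the tray, none on the plate. Placing the scraper on its pad.

>>> {"method": "step_arm", "body": {"increments": [[[-1,0,3.5,25,0,0,0],[-1,0,3.5,50,0,0,0],[-1,0,3.5,64,0,0,0],[-1,0,3.5,70,0,0,0],[-1,0,3.5,72,0,0,0],[-1,0,3.5,72,0,0,0],[-1,0,3.5,72,0,0,0]]]}}

```text
t: 19.6
eef_pos: [0.5018, 0.4294, 0.0427]
tool_rot: [0.002, -0.053, 0.999, 0.001]
contact_force: [0.3, 0.7, -2.4]
gripper_width: 0.202
grasp_force: 79.7
```

>>> {"method": "step_arm", "body": {"increments": [[[-1,0,0,0.5,0,0,0],[0,0,0,0.5,0,0,0],[0,0,0,0.5,0,0,0],[0,0,0,0.5,0,0,0],[0,0,0,0.5,0,0,0],[0,0,0,-36,0,0,0],[0,0,0,-75,0,0,0],[0,0,0,-110,0,0,0],[0,0,0,-110,0,0,0]]]}}

```text
t: 20.35
eef_pos: [0.5043, 0.4323, 0.1599]
tool_rot: [0.006, -0.053, 0.999, 0.004]
contact_force: [1.7, 1.4, 0.7]
gripper_width: 0.502
grasp_force: 0.0
```

```bash
python3 go.py 0.587 -0.3634 0.15 90
python3 - <<'E'
from m import *
S=bot.read_camera("scene");T=bot.read_camera("top")
wood=lambda i:(i[:,:,0]-i[:,:,2]>45)&(i[:,:,0]<230)
for c,roi in((S,(272,80,308,120)),(T,(115,195,165,240))):
  for b in upm(c,roi,wood): print(b[0],b[1],cen(c,box(.018,.044,.032,.076)@np.diag([1,1,1])+[.5,.428,0]),cen(c,box(.044,.018,.032,.076)+[.5,.428,0]))
E
```

```text
[   1.8 -800.     3.5] [0.49 0.65 6.05]
[0.5043 0.4323 0.1599] [-0.82  0.52  0.03  1.66 -0.02  0.95  0.89]
[291.31643956  99.21178357] 156.6640625 (array([291.04655077,  99.53030189]), 138.08952189213596) (array([291.1012156 ,  99.49521968]), 185.46361680002883)
[131.20341697 219.34139542] 34.5625 (array([132.86306217, 216.80144766]), 101.50702699326212) (array([132.90118118, 216.79210688]), 118.41289631626569)
```

```bash
cat > col.py <<'E'
from m import *
import sys
S=bot.read_camera("scene");T=bot.read_camera("top")
br=lambda i:i.min(2)>110
tb=upm(T,(306,170,400,260),br); sb=upm(S,(105,220,225,335),br)
for b in tb:
  X0=px2w(T,b[0],.012)[0]
  for nm,D,h in(("a",58,12),("b",49,14),("c",40,16)):
    P=cyl(D/2000,h/1000); m=cen(T,P+[X0[0],X0[1],0])[1]
    if abs(m/b[1]-1)<.15:
        x1,_=fitc([(T,b[0])],P,X0[:2]); q=[k for k in sb if np.linalg.norm(k[0]-cen(S,P+[x1[0],x1[1],0])[0])<4]
        if not q: print(nm,"T only",x1.round(4)); continue
        x2,_=fitc([(S,q[0][0])],P,X0[:2]); print(nm,int(b[1]),int(m),"T",x1.round(4),"S",x2.round(4))
E
python3 col.py
```

```text
c 123 111 T [ 0.4469 -0.2429] S [ 0.4464 -0.2436]
b 176 166 T [ 0.4887 -0.3615] S [ 0.4877 -0.362 ]
a 236 224 T [ 0.5876 -0.3628] S [ 0.5868 -0.3636]
```

The scraper stands at about (0.50, 0.428). Post at (0.5635, -0.0724), and the two cameras agree on the collars to about 1 mm. Fetching collar a.

>>> {"method": "step_arm", "body": {"increments": [[[0.5,0,-40,0,0,0,1],[0.5,0,-80,0,0,0,2],[1,0,-120,0,0,0,3],[1,0,-160,0,0,0,4],[1,0,-200,0,0,0,5],[1,0,-240,0,0,0,6],[1,0,-280,0,0,0,6],[1,0,-320,0,0,0,6],[1,0,-360,0,0,0,6],[1,0,-400,0,0,0,6]]]}}

```text
t: 21.38
eef_pos: [0.5418, 0.0293, 0.1502]
tool_rot: [-0.001, -0.001, 1.0, -0.0]
contact_force: [-0.0, -0.3, -0.1]
gripper_width: 1.003
grasp_force: 0.0
```

>>> {"method": "step_arm", "body": {"increments": [[[1,-4,-38,0,0,0,0],[1,-9,-76,0,0,0,0],[1,-14,-114,0,0,0,0],[1,-19,-152,0,0,0,0],[1,-24,-190,0,0,0,0],[1,-29,-228,0,0,0,0],[1,-34,-266,0,0,0,0],[1,-38,-300,0,0,0,0],[1,-42,-320,0,0,0,0],[1,-42,-320,0,0,0,0]]]}}

```text
t: 22.22
eef_pos: [0.5835, -0.2951, 0.15]
tool_rot: [-0.001, 0.003, 1.0, -0.001]
contact_force: [0.0, -1.2, 0.0]
gripper_width: 0.999
grasp_force: 0.0
```

```bash
python3 go.py 0.587 -0.3634 0.1 90
```

```text
[ -4.  -68.1  50.2] [-0.17 -0.06 -0.34]
[ 0.5835 -0.2951  0.15  ] [ 0.22  0.53  0.21  1.69 -0.13  0.93  2.05]
```

>>> {"method": "step_arm", "body": {"increments": [[[1,-2,-34,0,0,0,0],[1,-4,-66,10,0,0,0],[1,-4,-66,30,0,0,0],[1,-4,-66,45,0,0,0],[1,-4,-66,50,0,0,0],[1,-4,-66,50,0,0,0],[1,-4,-66,50,0,0,0]]]}}

```text
t: 22.8
eef_pos: [0.5897, -0.3534, 0.1012]
tool_rot: [0.0, -0.001, 1.0, 0.001]
contact_force: [0.1, 1.2, -0.5]
gripper_width: 0.999
grasp_force: 0.0
```

```bash
python3 go.py 0.587 -0.3634 -0.002 90
python3 - <<'E'
from m import *
S=bot.read_camera("scene")
for b in upm(S,(140,270,225,335),lambda i:i.min(2)>110): print(b[0].round(1),b[1],cen(S,cyl(.029,.012)+[.587,-.3634,0]))
E
```

```text
[  2.8 -10.1 103.2] [0.06 0.03 0.15]
[ 0.5897 -0.3534  0.1012] [ 0.31  0.63  0.2   1.64 -0.16  0.89  2.15]
[218.7 333.9] 9.28125 (array([184.70209051, 307.89504209]), 579.0382097568363)
[184.7 308.3] 497.8828125 (array([184.70209051, 307.89504209]), 579.0382097568363)
[169.2 297.3] 7.8828125 (array([184.70209051, 307.89504209]), 579.0382097568363)
[143.6 292. ] 94.328125 (array([184.70209051, 307.89504209]), 579.0382097568363)
```

Collar a hasn't moved. Descending in two stages.

>>> {"method": "step_arm", "body": {"increments": [[[1,2.5,-10,25,0,0,0],[1,2.5,-10,50,0,0,0],[1,2.5,-10,75,0,0,0],[1,2.5,-10,88,0,0,0],[1,2.5,-10,88,0,0,0],[1,2.5,-10,88,0,0,0]]]}}

```text
t: 23.35
eef_pos: [0.5878, -0.3644, 0.0143]
tool_rot: [0.001, -0.001, 1.0, 0.0]
contact_force: [-0.3, -1.0, 1.0]
gripper_width: 0.998
grasp_force: 0.0
```

```bash
python3 go.py 0.587 -0.3634 -0.002 90
```

```text
[ 0.8  1.  16.3] [0.   0.11 0.11]
[ 0.5878 -0.3644  0.0143] [ 0.34  0.75  0.18  1.66 -0.18  0.75  2.18]
```

>>> {"method": "step_arm", "body": {"increments": [[[1,0.8,1,8,0,0,0],[1,0.8,1,15.5,0,0,0],[1,0.8,1,15.5,0,0,0],[1,0.8,1,15.5,0,0,0],[-1,0.8,1,15.5,0,0,0],[-1,0.8,1,15.5,0,0,0],[-1,0.8,1,15.5,0,0,0],[-1,0.8,1,15.5,0,0,0]]], "force": 60}}

```text
t: 24.02
eef_pos: [0.587, -0.364, -0.0004]
tool_rot: [0.001, -0.001, 1.0, -0.0]
contact_force: [-2.9, 1.0, 6.1]
gripper_width: 0.645
grasp_force: 62.0
```

```bash
python3 go.py 0.5635 -0.0724 0.13 90
```

```text
[  22.8  291.6 -130.6] [-0.03  0.15  0.08]
[ 5.87e-01 -3.64e-01 -4.00e-04] [ 0.35  0.77  0.17  1.66 -0.18  0.72  2.18]
```

>>> {"method": "step_arm", "body": {"increments": [[[-1,0,0,-10,0,0,0],[-1,0,0,-45,0,0,0],[-1,0,0,-85,0,0,0],[-1,0,0,-125,0,0,0],[-1,0,0,-131,0,0,0],[-1,3,35,-131,0,0,0],[-1,6,70,-131,0,0,0],[-1,9,105,-131,0,0,0],[-1,12,140,-131,0,0,0],[-1,15,175,-131,0,0,0]]], "force": 80}}

```text
t: 24.85
eef_pos: [0.5706, -0.1871, 0.1296]
tool_rot: [0.001, -0.001, 1.0, 0.0]
contact_force: [0.8, 0.3, -0.9]
gripper_width: 0.637
grasp_force: 84.8
```

```bash
python3 go.py 0.5635 -0.0724 0.13 90
```

```text
[  7.  114.7  -0.4] [0.   0.12 0.06]
[ 0.5706 -0.1871  0.1296] [ 0.06  0.47  0.2   1.84 -0.12  0.84  1.89]
```

>>> {"method": "step_arm", "body": {"increments": [[[-1,2,30,0,0,0,0],[-1,4,60,0,0,0,0],[-1,6,90,0,0,0,0],[-1,7,110,0,0,0,0],[-1,7,114.5,0,0,0,0],[-1,7,114.5,0,0,0,0],[-1,7,114.5,0,0,0,0],[-1,7,114.5,0,0,0,0]]]}}

```text
t: 25.52
eef_pos: [0.5639, -0.0761, 0.1294]
tool_rot: [0.001, 0.0, 1.0, -0.0]
contact_force: [0.0, -0.6, -0.7]
gripper_width: 0.639
grasp_force: 84.8
```

```bash
python3 go.py 0.5635 -0.0724 0.1 90
python3 - <<'E'
from m import *
S=bot.read_camera("scene"); p=bot.get_obs()["eef_pos"]
for b in upm(S,(200,140,275,215),lambda i:(i.min(2)>110)): print(b[0].round(1),b[1],b[2].min(0),b[2].max(0))
for dz in(0,.003): 
  u=w2px(S,cyl(.029,.012)+[p[0],p[1],p[2]-dz]);print(u.min(0),u.max(0))
E
```

```text
[ 0.5  3.7 29.4] [-0.06  0.12 -0.05]
[ 0.5639 -0.0761  0.1294] [-0.12  0.43  0.18  1.92 -0.1   0.81  1.69]
[214.9 187.2] 50.765625 [209.1875 180.8125] [220.6875 193.5625]
[248.4 187.7] 3094.8359375 [199.5625 142.3125] [274.4375 214.4375]
[224.15024951 170.74516851] [248.05172832 191.01360249]
[224.22971635 171.61453382] [248.07339175 191.86356063]
```

>>> {"method": "step_arm", "body": {"increments": [[[-1,0.5,3,15,0,0,0],[-1,0.5,3,28,0,0,0],[-1,0.5,3,28,0,0,0],[-1,0.5,3,28,0,0,0],[-1,0.5,3,28,0,0,0]]]}}

```text
t: 25.98
eef_pos: [0.5638, -0.0721, 0.1017]
tool_rot: [0.001, 0.0, 1.0, -0.0]
contact_force: [0.5, 0.2, -1.8]
gripper_width: 0.638
grasp_force: 84.8
```

```bash
python3 go.py 0.5635 -0.0724 0.08 90
```

```text
[ 0.4 -0.2 21.7] [-0.02  0.13 -0.  ]
[ 0.5638 -0.0721  0.1017] [-0.12  0.46  0.17  1.94 -0.11  0.75  1.69]
```

Lowering over the tip slowly while watching the force.

>>> {"method": "step_arm", "body": {"increments": [[[-1,0.3,0,5,0,0,0],[-1,0.3,0,9,0,0,0],[-1,0.3,0,12,0,0,0],[-1,0.3,0,15,0,0,0],[-1,0.3,0,18,0,0,0],[-1,0.3,0,20,0,0,0],[-1,0.3,0,20,0,0,0]]]}}

```text
t: 26.57
eef_pos: [0.5629, -0.0711, 0.0807]
tool_rot: [0.0, -0.001, 1.0, 0.0]
contact_force: [0.4, -0.3, -2.3]
gripper_width: 0.631
grasp_force: 84.8
```

>>> {"method": "step_arm", "body": {"increments": [[[-1,0,-0.5,8,0,0,0],[-1,0,-0.5,16,0,0,0],[-1,0,-0.5,24,0,0,0],[-1,0,-0.5,32,0,0,0],[-1,0,-0.5,40,0,0,0],[-1,0,-0.5,46,0,0,0],[-1,0,-0.5,49,0,0,0],[-1,0,-0.5,51,0,0,0],[-1,0,-0.5,51,0,0,0]]]}}

```text
t: 27.32
eef_pos: [0.5632, -0.0716, 0.0298]
tool_rot: [0.001, -0.001, 1.0, -0.0]
contact_force: [1.5, 0.6, -1.8]
gripper_width: 0.635
grasp_force: 84.8
```

```bash
python3 go.py 0.5635 -0.0724 0.028 90
```

```text
[-0.3 -0.8  1.8] [-0.    0.07  0.08]
[ 0.5632 -0.0716  0.0298] [-0.1   0.57  0.14  1.97 -0.14  0.61  1.71]
```

Threaded. Releasing just above the seat.

>>> {"method": "step_arm", "body": {"increments": [[[-1,0,0,1.5,0,0,0],[-1,0,0,1.5,0,0,0],[1,0,0,1.5,0,0,0],[1,0,0,1.5,0,0,0],[1,0,0,1.5,0,0,0],[1,0,0,-10,0,0,0],[1,0,0,-45,0,0,0],[1,0,0,-85,0,0,0],[1,0,0,-110,0,0,0],[1,0,0,-110,0,0,0]]]}}

```text
t: 28.15
eef_pos: [0.567, -0.0722, 0.147]
tool_rot: [0.006, -0.0, 1.0, -0.0]
contact_force: [-0.5, 0.2, -0.7]
gripper_width: 0.999
grasp_force: 0.0
```

>>> {"method": "step_arm", "body": {"increments": [[[1,8,-32,0,0,0,0],[1,16,-66,0,0,0,0],[1,24,-100,0,0,0,0],[1,32,-134,0,0,0,0],[1,40,-168,0,0,0,0],[1,48,-202,0,0,0,0],[1,48,-202,0,0,0,0]]]}}

```text
t: 28.73
eef_pos: [0.512, -0.2825, 0.1412]
tool_rot: [0.001, 0.005, 1.0, -0.002]
contact_force: [-1.3, -0.0, 0.1]
gripper_width: 1.0
grasp_force: 0.0
```

```bash
python3 col.py; python3 go.py 0.488 -0.362 0.1 90;python3 - <<'E'
from m import *
S=bot.read_camera("scene");T=bot.read_camera("top")
for n,c in(("S",S),("T",T)):
  m=cen(c,cyl(.029,.012,.028)+[.5635,-.0724,0]);print(n,"home a would be",m)
cv2.imwrite('pics/z1.png',S["image"][:,:,::-1])
i=S["image"].min(2); 
for r in range(196,220,2): print(r,i[r,222:256].tolist())
E
```

```text
[ 26.4 -86.4  40.6] [-0.03  0.11 -0.15]
[ 0.5145 -0.2756  0.1406] [ 0.21  0.43  0.23  1.88 -0.13  0.84  2.07]
S home a would be (array([238.27388372, 206.77095355]), 348.13069246080704)
T home a would be (array([278.9771736 , 199.24662272]), 225.29721853905357)
196 [189, 190, 191, 191, 190, 190, 192, 194, 194, 193, 190, 188, 154, 61, 64, 67, 64, 64, 69, 122, 190, 191, 191, 192, 194, 192, 190, 190, 191, 190, 191, 192, 194, 195]
198 [194, 192, 192, 191, 193, 193, 194, 193, 191, 191, 191, 189, 175, 59, 63, 66, 65, 64, 66, 108, 191, 189, 190, 192, 192, 188, 189, 191, 191, 191, 193, 194, 194, 192]
200 [192, 191, 191, 194, 193, 194, 193, 192, 191, 189, 190, 190, 181, 59, 64, 64, 66, 67, 65, 107, 192, 192, 193, 192, 192, 189, 191, 192, 193, 194, 194, 193, 190, 190]
202 [191, 193, 194, 194, 193, 193, 191, 190, 191, 192, 192, 193, 186, 91, 63, 66, 65, 67, 65, 105, 194, 193, 194, 193, 192, 192, 191, 190, 194, 194, 192, 190, 190, 191]
204 [194, 194, 194, 194, 194, 191, 180, 192, 192, 194, 193, 192, 185, 80, 67, 66, 67, 65, 67, 76, 125, 174, 190, 191, 191, 191, 191, 193, 181, 190, 189, 190, 190,
[... 520 characters left out ...]

212 [192, 192, 193, 195, 197, 195, 193, 178, 117, 124, 146, 186, 193, 195, 194, 194, 191, 193, 193, 192, 191, 192, 179, 143, 134, 119, 133, 190, 193, 190, 191, 189, 191, 189]
214 [192, 193, 196, 197, 197, 194, 193, 193, 190, 177, 118, 119, 119, 127, 141, 140, 141, 140, 142, 137, 135, 121, 120, 119, 130, 185, 191, 191, 190, 189, 190, 190, 188, 189]
216 [195, 197, 196, 195, 193, 191, 191, 191, 191, 190, 192, 182, 182, 181, 160, 119, 118, 119, 128, 171, 184, 183, 182, 190, 189, 191, 191, 192, 189, 189, 189, 188, 189, 189]
218 [197, 195, 194, 193, 192, 191, 190, 191, 191, 191, 190, 192, 191, 192, 192, 193, 193, 193, 192, 191, 190, 190, 188, 191, 190, 191, 189, 189, 190, 189, 189, 188, 190, 191]
```

Run:
```python
from m import *
S=bot.read_camera("scene")
u=w2px(S,cyl(.029,.012,.028)+[.5635,-.0724,0]); print("a home extents",u.min(0),u.max(0))
for b in upm(S,(105,220,225,335),lambda i:i.min(2)>110): print(b[0].round(1),int(b[1]))
for nm,D,h,x in(("b",49,14,(.4877,-.362)),("c",40,16,(.4464,-.2436))): print(nm,cen(S,cyl(D/2e3,h/1e3)+[*x,0]))
```

```text
a home extents [227.21684123 197.03682349] [249.24831001 216.55109244]
[218.7 333.9] 9
[105.4 286.5] 17
[148.6 289. ] 340
[166.  243.7] 142
[212.6 225.1] 292
b (array([148.87538915, 288.72696194]), 399.7554592357483)
c (array([165.15100396, 243.5953121 ]), 226.7033338000765)
```

Collar a is home: its extents match the prediction. Next collar b.

>>> {"method": "step_arm", "body": {"increments": [[[1,9,-30,0,0,0,0],[1,18,-60,10,0,0,0],[1,26,-86,25,0,0,0],[1,26,-86,50,0,0,0],[1,26,-86,80,0,0,0],[1,26,-86,110,0,0,0],[1,26,-86,122,0,0,0],[1,26,-86,122,0,0,0],[1,26,-86,122,0,0,0],[1,26,-86,122,0,0,0]]]}}

```text
t: 29.82
eef_pos: [0.4912, -0.3599, 0.0197]
tool_rot: [0.002, -0.001, 1.0, -0.001]
contact_force: [0.5, -0.3, -0.1]
gripper_width: 1.001
grasp_force: 0.0
```

```bash
python3 go.py 0.488 -0.362 0.0 90
```

```text
[ 3.3 -2.  19.7] [-0.07  0.23  0.13]
[ 0.4912 -0.3599  0.0197] [ 0.39  0.64  0.19  1.87 -0.2   0.64  2.27]
```

>>> {"method": "step_arm", "body": {"increments": [[[1,3,-2,6,0,0.2,0],[1,3,-2,14,0,0.2,0],[1,3,-2,19,0,0.2,0],[1,3,-2,19,0,0.2,0],[1,3,-2,19,0,0.2,0]]]}}

```text
t: 30.23
eef_pos: [0.4865, -0.3615, -0.0013]
tool_rot: [-0.001, -0.001, 1.0, 0.0]
contact_force: [-0.6, -0.3, 0.1]
gripper_width: 1.0
grasp_force: 0.0
```

```bash
python3 go.py 0.488 -0.362 0.0 90
```

```text
[-1.5 -0.5 -1.3] [ 0.03 -0.14  0.08]
[ 0.4865 -0.3615 -0.0013] [ 0.4   0.67  0.19  1.88 -0.2   0.61  2.28]
```

>>> {"method": "step_arm", "body": {"increments": [[[1,-1.3,0,-1,0,0,0],[1,-1.3,0,-1,0,0,0],[-1,-1.3,0,-1,0,0,0],[-1,-1.3,0,-1,0,0,0],[-1,-1.3,0,-1,0,0,0],[-1,-1.3,0,-1,0,0,0],[-1,-1.3,0,-1,0,0,0]]], "force": 60}}

```text
t: 30.82
eef_pos: [0.4883, -0.3619, 0.0009]
tool_rot: [-0.001, -0.001, 1.0, -0.0]
contact_force: [-0.9, 0.9, 7.1]
gripper_width: 0.544
grasp_force: 60.6
```

```bash
python3 go.py 0.5635 -0.0724 0.13 90
```

```text
[ -75.4  289.4 -129.2] [-0.   -0.07  0.06]
[ 0.4883 -0.3619  0.0009] [ 0.4   0.67  0.19  1.88 -0.2   0.61  2.28]
```

>>> {"method": "step_arm", "body": {"increments": [[[-1,0,0,-10,0,0,0],[-1,0,0,-45,0,0,0],[-1,0,0,-85,0,0,0],[-1,0,0,-125,0,0,0],[-1,0,0,-130,0,0,0],[-1,-9,34,-130,0,0,0],[-1,-18,68,-130,0,0,0],[-1,-27,102,-130,0,0,0],[-1,-36,136,-130,0,0,0],[-1,-45,170,-130,0,0,0]]], "force": 80}}

```text
t: 31.65
eef_pos: [0.5331, -0.1901, 0.1303]
tool_rot: [-0.001, -0.001, 1.0, 0.0]
contact_force: [1.8, -0.8, -0.6]
gripper_width: 0.533
grasp_force: 82.3
```

>>> {"method": "step_arm", "body": {"increments": [[[-1,-8,32,0,0,0,0],[-1,-16,64,0,0,0,0],[-1,-24,96,0,0,0,0],[-1,-29,115,0,0,0,0],[-1,-30,119,0,0,0,0],[-1,-30,119,0,0,0,0],[-1,-30,119,10,0,0,0],[-1,-30,119,20,0,0,0],[-1,-30,119,26,0,0,0],[-1,-30,119,26,0,0,0]]]}}

```text
t: 32.48
eef_pos: [0.5609, -0.074, 0.1017]
tool_rot: [-0.003, 0.0, 1.0, -0.0]
contact_force: [0.0, 0.3, -1.7]
gripper_width: 0.533
grasp_force: 82.3
```

```bash
python3 go.py 0.5635 -0.0724 0.08 90
```

```text
[-2.7  1.6 21.7] [-0.02 -0.33 -0.04]
[ 0.5609 -0.074   0.1017] [-0.13  0.46  0.19  1.94 -0.12  0.76  1.7 ]
```

>>> {"method": "step_arm", "body": {"increments": [[[-1,-1.5,0.8,2,0,-0.2,0],[-1,-1.5,0.8,2,0,-0.2,0],[-1,-1.5,0.8,2,0,-0.2,0],[-1,-1.5,0.8,2,0,-0.2,0]]]}}

```text
t: 32.82
eef_pos: [0.5646, -0.072, 0.1022]
tool_rot: [0.001, -0.001, 1.0, -0.0]
contact_force: [-0.1, 0.8, -1.2]
gripper_width: 0.533
grasp_force: 82.3
```

```bash
python3 go.py 0.5632 -0.0720 0.08 90
```

```text
[ 1.5 -0.  22.2] [-0.    0.13  0.07]
[ 0.5646 -0.072   0.1022] [-0.13  0.46  0.19  1.93 -0.12  0.75  1.7 ]
```

>>> {"method": "step_arm", "body": {"increments": [[[-1,1.2,0,5,0,0,0],[-1,1.2,0,9,0,0,0],[-1,1.2,0,12,0,0,0],[-1,1.2,0,15,0,0,0],[-1,1.2,0,18,0,0,0],[-1,1.2,0,21,0,0,0],[-1,1.2,0,22,0,0,0],[-1,1.2,0,22,0,0,0]]]}}

```text
t: 33.48
eef_pos: [0.563, -0.0718, 0.0795]
tool_rot: [0.001, -0.001, 1.0, 0.0]
contact_force: [0.4, 0.7, -1.1]
gripper_width: 0.53
grasp_force: 82.3
```

Threaded with no contact. Down to TCP ≈ 0.042.

>>> {"method": "step_arm", "body": {"increments": [[[-1,0,0,8,0,0,0],[-1,0,0,16,0,0,0],[-1,0,0,24,0,0,0],[-1,0,0,31,0,0,0],[-1,0,0,35,0,0,0],[-1,0,0,37,0,0,0],[-1,0,0,37,0,0,0],[-1,0,0,37,0,0,0]]]}}

```text
t: 34.15
eef_pos: [0.5633, -0.0719, 0.0429]
tool_rot: [0.001, -0.001, 1.0, -0.0]
contact_force: [0.7, -0.1, -0.6]
gripper_width: 0.534
grasp_force: 82.3
```

>>> {"method": "step_arm", "body": {"increments": [[[-1,0,0,1,0,0,0],[1,0,0,1,0,0,0],[1,0,0,1,0,0,0],[1,0,0,1,0,0,0],[1,0,0,-10,0,0,0],[1,0,0,-45,0,0,0],[1,0,0,-85,0,0,0],[1,0,0,-100,0,0,0],[1,12,-20,-100,0,0,0],[1,24,-40,-100,0,0,0]]]}}

```text
t: 34.98
eef_pos: [0.5409, -0.111, 0.1456]
tool_rot: [0.003, -0.002, 1.0, 0.0]
contact_force: [-1.3, -0.6, -0.6]
gripper_width: 1.003
grasp_force: 0.0
```

>>> {"method": "step_arm", "body": {"increments": [[[1,18,-28,0,0,0,0],[1,36,-56,0,0,0,0],[1,50,-80,0,0,0,0],[1,50,-80,0,0,0,0],[1,50,-80,0,0,0,0]]]}}

```text
t: 35.4
eef_pos: [0.4885, -0.1938, 0.1439]
tool_rot: [0.001, 0.001, 1.0, -0.0]
contact_force: [0.1, 1.5, 0.6]
gripper_width: 1.002
grasp_force: 0.0
```

```bash
python3 go.py 0.4466 -0.2432 0.1 90
python3 - <<'E'
from m import *
S=bot.read_camera("scene")
u=w2px(S,cyl(.0245,.014,.040)+[.5635,-.0724,0]); print("b home extents",u.min(0),u.max(0))
for b in upm(S,(105,220,225,335),lambda i:i.min(2)>110): print(b[0].round(1),int(b[1]),b[2].min(0),b[2].max(0))
print(cen(S,cyl(.02,.016)+[.4466,-.2432,0]))
i=S["image"].min(2)
for r in range(200,216,2): print(r,i[r,222:256].tolist())
E
```

```text
[ 41.9 -49.5  43.8] [-0.03  0.16 -0.15]
[ 0.4885 -0.1938  0.1439] [ 0.06  0.34  0.24  2.01 -0.11  0.8   1.93]
b home extents [228.62801634 194.75061756] [247.47536487 212.27761079]
[218.7 333.9] 9 [213.9375 333.0625] [223.4375 334.4375]
[105.4 286.5] 17 [104.5625 279.6875] [106.8125 292.6875]
[165.3 244.1] 178 [157.6875 236.8125] [172.8125 251.3125]
[212.6 225.1] 292 [192.9375 219.5625] [224.4375 235.8125]
(array([165.31143724, 243.50760843]), 226.58242585533299)
200 [192, 190, 192, 193, 194, 193, 193, 191, 190, 193, 195, 195, 187, 63, 67, 66, 66, 66, 64, 82, 148, 191, 192, 193, 190, 190, 189, 190, 192, 193, 194, 193, 190, 190]
202 [191, 193, 193, 193, 194, 193, 190, 191, 193, 195, 196, 192, 154, 72, 62, 68, 66, 67, 66, 76, 127, 174, 191, 191, 192, 190, 178, 189, 192, 194, 192, 189, 192, 191]
204 [193, 192, 195, 194, 193, 190, 179, 187, 171, 196, 196, 196, 194, 175, 73, 63, 67, 66, 77, 127, 163, 192, 191, 191, 189, 168, 163, 194, 180, 192, 189, 191, 191, 193]
206 [193, 193, 194, 192, 193, 191, 190, 189, 118, 147, 195, 195, 194, 194, 194, 189, 189, 193, 190, 192, 193, 192, 191, 181, 134, 130, 173, 189, 173, 190, 191, 193, 191, 192]
208 [193, 194, 192, 192, 192, 187, 160, 183, 176, 119, 124, 140, 160, 179, 187, 189, 197, 196, 192, 193, 177, 143, 134, 120, 129, 173, 188, 156, 175, 189, 191, 192, 190, 190]
210 [192, 192, 192, 191, 193, 195, 189, 127, 170, 178, 117, 116, 118, 122, 123, 124, 123, 124, 120, 121, 120, 122, 128, 170, 184, 181, 132, 134, 190, 193, 191, 191, 189, 191]
212 [193, 192, 192, 195, 197, 196, 193, 178, 116, 125, 147, 183, 184, 181, 125, 123, 129, 170, 179, 133, 181, 185, 179, 144, 135, 119, 133, 189, 192, 191, 191, 190, 191, 189]
214 [192, 194, 196, 197, 196, 192, 192, 193, 191, 176, 120, 116, 119, 128, 140, 140, 141, 141, 140, 136, 135, 121, 120, 118, 131, 185, 191, 191, 190, 189, 190, 191, 189, 189]
```

Collar b is home. Collar c next; it hasn't moved.

>>> {"method": "step_arm", "body": {"increments": [[[1,18,-24,5,0,0,0],[1,36,-45,20,0,0,0],[1,42,-49,45,0,0,0],[1,42,-49,75,0,0,0],[1,42,-49,105,0,0,0],[1,42,-49,125,0,0,0],[1,42,-49,125,0,0,0],[1,42,-49,125,0,0,0],[1,42,-49,125,0,0,0],[1,42,-49,125,0,0,0]]]}}

```text
t: 36.28
eef_pos: [0.4491, -0.2411, 0.0193]
tool_rot: [0.002, -0.001, 1.0, -0.0]
contact_force: [0.1, -0.5, -0.0]
gripper_width: 1.005
grasp_force: 0.0
```

```bash
python3 go.py 0.4466 -0.2434 0.001 90
```

```text
[ 2.6 -2.3 18.3] [-0.05  0.26  0.13]
[ 0.4491 -0.2411  0.0193] [ 0.22  0.53  0.19  2.11 -0.2   0.51  2.13]
```

>>> {"method": "step_arm", "body": {"increments": [[[1,1.5,-1.8,6,0,0.1,0],[1,1.5,-1.8,13,0,0.1,0],[1,1.5,-1.8,17,0,0.1,0],[1,1.5,-1.8,17,0,0.1,0],[1,1.5,-1.8,17,0,0.1,0]]]}}

```text
t: 36.7
eef_pos: [0.4458, -0.2427, 0.0004]
tool_rot: [-0.0, -0.001, 1.0, 0.0]
contact_force: [0.5, 0.5, 0.5]
gripper_width: 1.0
grasp_force: 0.0
```

```bash
python3 go.py 0.4466 -0.2434 0.001 90
```

```text
[-0.8 -0.7 -0.6] [ 0.02 -0.04  0.08]
[ 4.458e-01 -2.427e-01  4.000e-04] [ 0.23  0.57  0.18  2.12 -0.21  0.48  2.14]
```

>>> {"method": "step_arm", "body": {"increments": [[[1,-0.8,-0.5,-0.6,0,0,0],[1,-0.8,-0.5,-0.6,0,0,0],[-1,-0.8,-0.5,-0.6,0,0,0],[-1,-0.8,-0.5,-0.6,0,0,0],[-1,-0.8,-0.5,-0.6,0,0,0],[-1,-0.8,-0.5,-0.6,0,0,0],[-1,-0.8,-0.5,-0.6,0,0,0],[-1,-0.8,-0.5,-0.6,0,0,0]]], "force": 60}}

```text
t: 37.37
eef_pos: [0.447, -0.2434, 0.0019]
tool_rot: [0.0, -0.001, 1.0, -0.0]
contact_force: [-1.3, 0.2, 7.2]
gripper_width: 0.44
grasp_force: 59.3
```

```bash
python3 go.py 0.5633 -0.0720 0.13 90
```

```text
[-116.6  171.2 -128. ] [-0.    0.02  0.09]
[ 0.447  -0.2434  0.0019] [ 0.23  0.56  0.18  2.11 -0.21  0.48  2.14]
```

>>> {"method": "step_arm", "body": {"increments": [[[-1,0,0,-10,0,0,0],[-1,0,0,-45,0,0,0],[-1,0,0,-85,0,0,0],[-1,0,0,-120,0,0,0],[-1,0,0,-128,0,0,0],[-1,-20,28,-128,0,0,0],[-1,-40,57,-128,0,0,0],[-1,-60,86,-128,0,0,0],[-1,-80,115,-128,0,0,0],[-1,-98,145,-128,0,0,0]]], "force": 80}}

```text
t: 38.2
eef_pos: [0.5453, -0.0967, 0.1294]
tool_rot: [0.0, -0.001, 1.0, -0.0]
contact_force: [-0.1, -1.2, -0.5]
gripper_width: 0.43
grasp_force: 80.4
```

>>> {"method": "step_arm", "body": {"increments": [[[-1,-10,14,0,0,0,0],[-1,-17,25,0,0,0,0],[-1,-18,26,0,0,0,0],[-1,-18,26,10,0,0,0],[-1,-18,26,20,0,0,0],[-1,-18,26,26,0,0,0],[-1,-18,26,26,0,0,0],[-1,-18,26,26,0,0,0],[-1,-18,26,26,0,0,0],[-1,-18,26,26,0,0,0]]]}}

```text
t: 39.03
eef_pos: [0.5628, -0.0726, 0.1036]
tool_rot: [0.0, -0.0, 1.0, -0.0]
contact_force: [-0.0, 0.7, -0.9]
gripper_width: 0.43
grasp_force: 80.4
```

```bash
python3 go.py 0.5633 -0.0720 0.08 90
```

```text
[-0.5  0.6 23.6] [-0.01  0.04  0.05]
[ 0.5628 -0.0726  0.1036] [-0.14  0.46  0.2   1.94 -0.13  0.75  1.71]
```

>>> {"method": "step_arm", "body": {"increments": [[[-1,-0.4,0.5,5,0,0,0],[-1,-0.4,0.5,10,0,0,0],[-1,-0.4,0.5,13,0,0,0],[-1,-0.4,0.5,16,0,0,0],[-1,-0.4,0.5,19,0,0,0],[-1,-0.4,0.5,22,0,0,0],[-1,-0.4,0.5,24,0,0,0],[-1,-0.4,0.5,24,0,0,0]]]}}

```text
t: 39.7
eef_pos: [0.5627, -0.0716, 0.0788]
tool_rot: [-0.0, -0.001, 1.0, -0.0]
contact_force: [-0.5, 0.4, -0.7]
gripper_width: 0.428
grasp_force: 80.4
```

>>> {"method": "step_arm", "body": {"increments": [[[-1,0,0,6,0,0,0],[-1,0,0,12,0,0,0],[-1,0,0,17,0,0,0],[-1,0,0,20,0,0,0],[-1,0,0,22,0,0,0],[-1,0,0,22,0,0,0],[-1,0,0,22,0,0,0]]]}}

```text
t: 40.28
eef_pos: [0.563, -0.0717, 0.0572]
tool_rot: [-0.0, -0.001, 1.0, -0.0]
contact_force: [-0.1, 0.1, -0.7]
gripper_width: 0.432
grasp_force: 80.4
```

Release and retreat.

>>> {"method": "step_arm", "body": {"increments": [[[-1,0,0,1.3,0,0,0],[-1,0,0,1.3,0,0,0],[1,0,0,1.3,0,0,0],[1,0,0,1.3,0,0,0],[1,0,0,1.3,0,0,0],[1,0,0,-10,0,0,0],[1,0,0,-45,0,0,0],[1,0,0,-85,0,0,0],[1,0,0,-120,0,0,0],[1,0,0,-120,0,0,0]]]}}

```text
t: 41.12
eef_pos: [0.5675, -0.0724, 0.1854]
tool_rot: [0.006, -0.0, 1.0, 0.0]
contact_force: [0.9, 1.0, -0.2]
gripper_width: 0.998
grasp_force: 0.0
```

>>> {"method": "step_arm", "body": {"increments": [[[1,10,-35,0,0,0,0],[1,20,-70,0,0,0,0],[1,30,-105,0,0,0,0],[1,40,-140,0,0,0,0],[1,50,-175,0,0,0,0],[1,60,-210,0,0,0,0],[1,60,-210,0,0,0,0],[1,60,-210,0,0,0,0]]]}}

```text
t: 41.78
eef_pos: [0.502, -0.2846, 0.178]
tool_rot: [0.0, 0.002, 1.0, -0.001]
contact_force: [0.7, 0.2, -0.1]
gripper_width: 0.997
grasp_force: 0.0
```

Run:
```python
from m import *
S=snap('f1s','scene')
u=w2px(S,cyl(.02,.016,.054)+[.5635,-.0724,0]); print("c home extents",u.min(0),u.max(0))
a=S["image"]
A=cv2.resize(a[130:235,190:310,::-1],(480,420),interpolation=2);B=cv2.resize(a[70:150,255:335,::-1],(300,300),interpolation=2)
C=np.zeros((420,780,3),np.uint8);C[:,:480]=A;C[:300,480:]=B;cv2.imwrite('pics/f1c.png',C)
```

```text
c home extents [230.02710177 191.88244942] [245.65321812 207.44902329]
```

View pics/f1c.png

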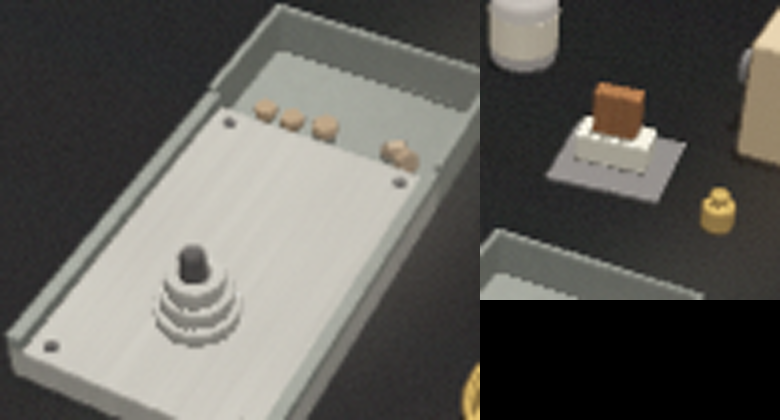

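Run:
```python
from m import *
g=np.array([.564,-.0024,-.0065]);cc,ss=np.cos(g[2]),np.sin(g[2])
for n,roi in(("top",(188,170,306,232)),("scene",(240,140,312,200))):
    c=bot.read_camera(n)
    for b in upm(c,roi,lambda i:(i[:,:,0]-i[:,:,2]>32)):
        X=px2w(c,b[0],.010)[0]; d=X[:2]-g[:2]; print(n,b[0].round(1),round(b[1]),(1000*np.array([cc*d[0]+ss*d[1],-ss*d[0]+cc*d[1]])).round(0),(b[2].max(0)-b[2].min(0)).round(1))
```

```text
top [215.6 217. ] 19 [-61. 151.] [4.9 5.4]
top [215.8 210.5] 21 [-38. 151.] [5.  5.6]
top [214.8 203. ] 26 [-12. 155.] [5.6 5.9]
top [216.3 184.8] 30 [ 53. 151.] [7. 8.]
scene [289.9 168.3] 35 [ 54. 152.] [8.1 7.4]
scene [270.8 161.2] 27 [-12. 155.] [6.1 5.8]
scene [262.6 159.4] 22 [-38. 151.] [5.6 5.2]
scene [256.  156.9] 20 [-61. 151.] [5.4 5.2]
```

Top and scene cameras agree that all five chips lie on the tray floor (the right pair at st (53,151), low). The collars are stacked a, b, c, flat and home. The scraper stands on its pad.

```bash
python3 -c "
from station import bot
print(bot.hand_in())"
```

```text
the job is handed in; nothing more can be done
None
```

I handed the job in at about t = 42 s, and the hand-in returned no verdict: by the cameras, all five chips are in the tray, the scraper is upright on its pad, and collars a, b and c (d was absent) are stacked home on the post and released.

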